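Stow the chart instruments for sea

ROBOT

A 6-joint arm with a two-finger parallel gripper is mounted at the origin on the work surface. World frame = base frame: x ahead of the robot, y to its left, z up, the work surface at z = 0. Lengths are in m, angles in degrees, forces in N, time in s.
With the tool pointing down it reaches from about 0.3 to 0.75 m from the base axis. Payload 8.5 kg.
Tool frame: the origin (TCP) lies at the very end of the fingers, on their centre line; the grasp point (between the pads) lies 19 mm behind it; z points along the fingers, y is the direction in which the jaws open and shut (so a half turn about z gives the same grasp; the last joint's range is limited). The gripper opens to 85 mm and grips with 20 to 120 N. Pads are 22 mm wide; open, the fingers measure 114 mm over their backs; the gripper's body (76 mm by 85 mm) begins 54 mm behind the grasp point. The pads swing forward as they close: fully open they stand 13 mm farther back than shut.
Start: joints at [57.279, 21.807, 74.336, -0, 83.858, -12.336], TCP at [0.192, 0.516, 0.231] pointing down, gripper open.
Joint ranges: [-178.18, 178.18], [-50.72, 133.34], [12.68, 142.11], [-81.47, 261.47], [9.98, 163.14], [-165.26, 165.26]. Speed limits (degrees/s): [136.94, 136.94, 180, 180, 180, 180].

INTERFACE

Orientations are given as a 3x3 rotation matrix whose columns are the frame's x, y, z axes.
In Python, from rig import env, vision, close_job, spotter gives the robot as it stands. The module is installed in compiled form; this text tells all that it offers.
- The arm moves only by the tool jog_arm, never from a script. Its argument "plan" is a list that holds one entry, the list of rows, each a list of 6 numbers: the shift along the tool's x, y, z in units of 40 mm (1.0 is 40 mm), then the turn, a rotation vector about the tool's x, y, z in units of 0.15 rad (1.0 is 0.15 rad). A call has 1 to 10 rows; each row shifts and turns the commanded pose from where the row before left it, along the tool's axes as they then stand; what a row does not reach is not made up. A row lasts 1/10 s, in which the tool goes at most 50 mm and 8.59 degrees, less where a joint would pass 70% of its speed; a pose out of reach is approached as far as the arm can. A call with a number of a shift or a turn outside -1 to 1 is refused whole. A call with a gripper value outside its range is refused whole. "grip" is the opening, from -1 (shut) to 1 (fully open), set as the call begins (left out, the last holds). The fingers move at their own pace and stop on an object; "squeeze" is the grip in N (left out, the last holds). Time passes only in rows, so rows that do not move let the fingers close. It gives the time, the measured TCP pose, the force and the opening at its end, in the units of the state.
- env.observe(): the state, without advancing time (a new reading comes with each control period).
- vision.get_image(name): name is "side" or "top" or "wrist"; returns (picture, depth): 420x560x3 uint8, red, green, blue; 420x560 float32, m along the optical axis (not along the pixel's ray), 0 where there is no reading.
- vision.camera_info(name): a dict with "fx", "fy", "cx", "cy" (pixels), "k1" (the pictures are not rectified: a ray, as slopes to the right and down, at radius r is drawn at 1 + k1 r^2 times it, then the intrinsics apply), "rvec" (rotation vector, rad) and "tvec" (3), from world to camera coordinates, as OpenCV has them. Camera axes: x right, y down, z forward; pixel columns grow to the right and rows downward; lengths in m; the calibration is good to about 2 mm. A picture is of the moment at which its call begins: read the wrist's pose just before it. camera_info takes no time and is no camera call; for the wrist camera it gives the pose at the moment of the call.
- close_job(): hands the job in, once; it reports no verdict.
Trained networks look in the newest picture that a camera, given by its name, has taken for a name from the list of things; names that differ only in an ending like _2 or _b are one class to them, and where a whole thing is asked for, a point or a joint stands for the part that bears it (a point fixed in the world has none). Each returns a list of dicts, best first, with "score" (0 to 1); they miss things now and then, are a little off and sometimes report something else, mostly with a low value. They report only what shows in the picture. A call takes as long as a camera call. They do not tell look-alikes from the thing itself.
- spotter.trace(camera, query): "pixels" (420x560 bool, what is visible of it) and "rect" ([left, top, right, bottom] in pixels, round what is visible of it).
The state is a dict: "time_s": time; "q": joint angles; "qvel": joint speeds; "joint_efforts": joint torques, N m; "position": TCP position; "tool_rot": TCP orientation; "ft_force": force on the tool from outside, world axes, zero at the start; "wrist_torque": the same for the moment, N m; "grip_width": finger opening in m.
Only numpy, scipy, OpenCV 4.12 (cv2) and the standard library are available. Lean on these libraries where they do the work, as an engineer would, in place of code of your own. Each camera call takes 0.05 s, during which the arm holds its last target.

TASK

Put the chart instruments away in the wooden tray, each sitting flat in the middle of the bay made for it: the closed dividers in the long bay, the large round chart weight in the large square bay, the small round chart weight in the small square bay, and the block eraser lengthwise in the narrow bay. Set them down gently, do not drop them, and let go. The open compass, the six-sided plug, the cardboard lead box and the mug do not belong there: leave them where they are.

Things in the scene. Friction and masses are not known exactly. Their poses are not given: they have to be found in the camera images.
- caddy: Flat fixed wooden tray, 165 (x) x 200 (y) x 14 mm high, on the table beside the chart. Floor 4 mm thick, 5 mm walls 10 mm above it. Origin: centre of underside. Bays, inner size and centre (x, y) in tray frame, mm: long 70x190, (-42.5, 0); large square 80x76, (37.5, 57); small square 56x56, in the middle, its +x side a 24 mm block as high as the walls, (25.5, -14); narrow 80x48, (37.5, -71).
- weight_large: Large brass chart weight, about 0.45 kg: round disc, diameter 58 mm, 20 mm thick, with a plain round knob of diameter 18 mm on its centre from 20 to 50 mm height, by which to grip it. Origin: centre of the underside, z up. Stands on the chart; the chart's surface is 2 mm above the table.
- weight_small: Small brass chart weight, about 0.2 kg: round disc, diameter 38 mm, 20 mm thick, with the same knob (diameter 18 mm, from 20 to 50 mm height). Origin: centre of the underside, z up. Stands on the chart (2 mm above the table).
- eraser: Stiff block eraser, dull pink with a white paper band round its middle: 62 mm long (x), 26 mm wide (y), 24 mm high. Origin: centre of the underside, z up. Lies on the chart (2 mm above the table).
- dividers: Closed brass dividers lying flat on the chart (2 mm above the table): 150 mm long (x), two legs side by side (16 mm wide, 12 mm thick, flat-sided from x = -45 to +38 mm), hinge head of diameter 28 mm at x = +52, steel points to x = -75. Origin: mid length, on the underside, z up; centre of mass at about x = +15 mm. Lengthwise in its bay, either way round.
- compass: Look-alike of the dividers: brass drawing compass lying flat with its legs OPEN in a V (about 0.5 rad, 58 mm across the ends), one leg with a steel point, the other with a stub of pencil; 12 mm thick, about 145 mm long along x, round head at x = +52 mm, leg ends near x = -70 mm. Origin on the underside near mid length. It must stay where it is.
- hex_plug: Look-alike of the chart weights: SIX-SIDED brass pipe plug, 50 mm across flats, 20 mm thick, with a SQUARE stub 18 x 18 mm on top up to 44 mm height. Origin: centre of the underside. It must stay where it is.
- lead_box: Look-alike of the eraser: cardboard box of pencil leads, 62 x 46 x 20 mm, broader than the eraser and with a paper label. Origin: centre of the underside. It must stay where it is.
- mug: White mug, rim diameter 80 mm, 85 mm high, handle on its +y side, standing beyond the tray and chart. Origin: centre of the underside. It must stay where it is.
Things that resemble listed ones, but are neither listed nor needed, are in the scene too. Leave any pink look-alike of the weight_large alone. Of the things that look like the dividers, the smaller one is meant.

How it is judged:
By the outcome, as a careful person would: the job done as asked, in the order asked, and still so for the second after the job is handed in, with the robot touching nothing.
It also fails if it takes over 106 s, if anything falls off the work surface, if the arm or the gripper's body presses on something with over 40 N, if the wrist force passes 120 N, or if a joint passes its speed limit or range.

## Working session

There is one attempt and no reset: what is moved stays moved. The work goes in short steps, Python scripts to look and compute and a tool call to move; the robot and the scene stay as the last step left them, time stands still between calls to the robot, and variables do not carry over. Pictures are saved under pics/ and viewed, and the job is handed in when it is done.

Besides the shell and the picture viewer there is one more tool, called as name(argument=value, ...), one argument or row to a line, values as JSON. jog_arm: Moves the arm, as the interface text tells. Its arguments: {"type":"object","properties":{"plan":{"type":"array"},"grip":{"type":"number"},"squeeze":{"type":"number"}},"required":["plan"]}

```bash
mkdir -p pics; ls
python3 - <<'E'
from rig import env, vision
import cv2
s=env.observe(); print({k:s[k] for k in ('time_s','position','grip_width','ft_force')})
for n in ("top","side"):
    im,d=vision.get_image(n); cv2.imwrite(f"pics/{n}0.png",im[:,:,::-1]); print(n,vision.camera_info(n))
    import numpy as np; np.save(f"{n}0.npy",d)
E
```

```text
pics
{'time_s': 0.0, 'position': array([0.19143592, 0.51529556, 0.23072466]), 'grip_width': 0.08502910703764213, 'ft_force': array([-1.48646374, -0.07910744,  0.14715387])}
top {'fx': 464.3027853069386, 'fy': 464.3027853069386, 'cx': 278.7456508489169, 'cy': 207.6054330555032, 'k1': -0.09279911365519601, 'rvec': array([ 2.00692581, -2.19018234,  0.25615448]), 'tvec': array([-0.03698467,  0.50646267,  1.1881708 ])}
side {'fx': 502.8324709473003, 'fy': 502.8324709473003, 'cx': 280.35925930695333, 'cy': 214.95711907271505, 'k1': -0.0784387694319223, 'rvec': array([ 2.39318064, -0.51423213,  0.20811012]), 'tvec': array([-0.48457793,  0.13326916,  0.99554316])}
```

View pics/top0.png

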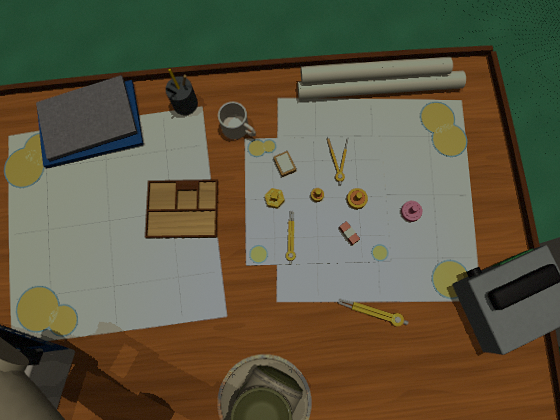

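View pics/side0.png

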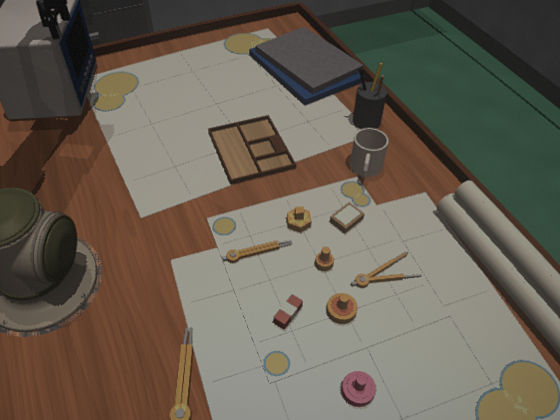

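```bash
cat > h.py <<'E'
import numpy as np, cv2
from rig import env, vision, spotter
def cam(n):
    c=vision.camera_info(n); K=np.array([[c['fx'],0,c['cx']],[0,c['fy'],c['cy']],[0,0,1]])
    return K,np.array([c['k1'],0,0,0,0.]),np.array(c['rvec']),np.array(c['tvec'])
def proj(P,C):
    return cv2.projectPoints(np.asarray(P,float).reshape(-1,1,3),C[2],C[3],C[0],C[1])[0].reshape(-1,2)
def rays(px,C):
    u=cv2.undistortPointsIter(np.asarray(px,float).reshape(-1,1,2),C[0],C[1],None,None,(3,50,1e-10)).reshape(-1,2)
    return np.c_[u,np.ones(len(u))]
def onplane(px,z,C):
    R=cv2.Rodrigues(C[2])[0]; o=-R.T@C[3]; d=rays(px,C)@R
    return o+d*((z-o[2])/d[:,2])[:,None]
def cloud(d,C,mask=None):
    if mask is None: mask=d>0
    v,u=np.nonzero(mask&(d>0)); R=cv2.Rodrigues(C[2])[0]
    p=rays(np.c_[u,v],C)*d[v,u][:,None]
    return (p-C[3])@R,np.c_[u,v]
E
python3 - <<'E'
from h import *
for n in("top","side"):
    im,d=vision.get_image(n); C=cam(n); big=im.copy()
    for q in ['caddy','weight_large','weight_small','eraser','dividers','compass','hex_plug','lead_box','mug']:
        for r in spotter.trace(n,q):
            m=np.array(r['pixels']); 
            if r['score']<.2 or m.sum()==0: continue
            p,_=cloud(d,C,m)
            print(n,q,round(r['score'],2),np.round(r['rect']),'med',np.round(np.median(p,0),3),'zmax',np.round(np.percentile(p[:,2],95),3))
R=None
C=cam("top"); im,d=vision.get_image("top")
cv2.imwrite('pics/crop1.png',cv2.resize(im[110:330,130:480],None,fx=2.28,fy=2.28,interpolation=cv2.INTER_CUBIC)[:,:,::-1])
print(onplane([[147,180],[217,180],[217,238],[147,238]],0.014,C))
E
```

```text
top caddy 0.77 [146. 178. 220. 239.] med [0.535 0.192 0.005] zmax 0.016
top weight_large 0.86 [402. 199. 423. 222.] med [ 0.467 -0.446  0.02 ] zmax 0.049
top weight_large 0.67 [347. 187. 367. 208.] med [ 0.517 -0.299  0.023] zmax 0.051
top weight_small 0.49 [310. 187. 324. 202.] med [ 0.536 -0.189  0.024] zmax 0.053
top eraser 0.5 [338. 225. 360. 245.] med [ 0.421 -0.268  0.025] zmax 0.029
top dividers 0.82 [288. 210. 294. 265.] med [ 0.413 -0.107  0.014] zmax 0.018
top dividers 0.79 [350. 301. 408. 326.] med [ 0.198 -0.324  0.015] zmax 0.019
top compass 0.84 [330. 143. 346. 184.] med [ 0.61  -0.258  0.013] zmax 0.018
top hex_plug 0.54 [264. 188. 283. 208.] med [ 0.537 -0.07   0.023] zmax 0.046
top lead_box 0.8 [277. 153. 295. 174.] med [ 0.637 -0.109  0.022] zmax 0.027
top mug 0.6 [215. 100. 253. 137.] med [0.781 0.024 0.045] zmax 0.085
side caddy 0.69 [209. 114. 299. 182.] med [0.534 0.183 0.005] zmax 0.016
side weight_large 0.77 [330. 291. 360. 326.] med [ 0.516 -0.312  0.024] zmax 0.053
side weight_large 0.58 [340. 372. 375. 408.] med [ 0.467 -0.46   0.022] zmax 0.051
side weight
[... 364 characters left out ...]
 0.014] zmax 0.018
side compass 0.61 [352. 254. 407. 292.] med [ 0.628 -0.267  0.014] zmax 0.018
side compass 0.34 [329. 201. 364. 232.] med [ 0.637 -0.117  0.023] zmax 0.027
side hex_plug 0.93 [288. 206. 314. 232.] med [ 0.537 -0.083  0.023] zmax 0.048
side hex_plug 0.55 [352. 254. 422. 290.] med [ 0.635 -0.267  0.014] zmax 0.018
side lead_box 0.86 [329. 202. 365. 232.] med [ 0.637 -0.118  0.023] zmax 0.027
side mug 0.65 [352. 130. 389. 178.] med [0.766 0.01  0.058] zmax 0.086
side mug 0.4 [314. 245. 335. 271.] med [ 0.536 -0.201  0.024] zmax 0.055
[[0.62575772 0.28563735 0.014     ]
 [0.60768472 0.08557124 0.014     ]
 [0.44137568 0.09491183 0.014     ]
 [0.45787847 0.28911546 0.014     ]]
```

View pics/crop1.png

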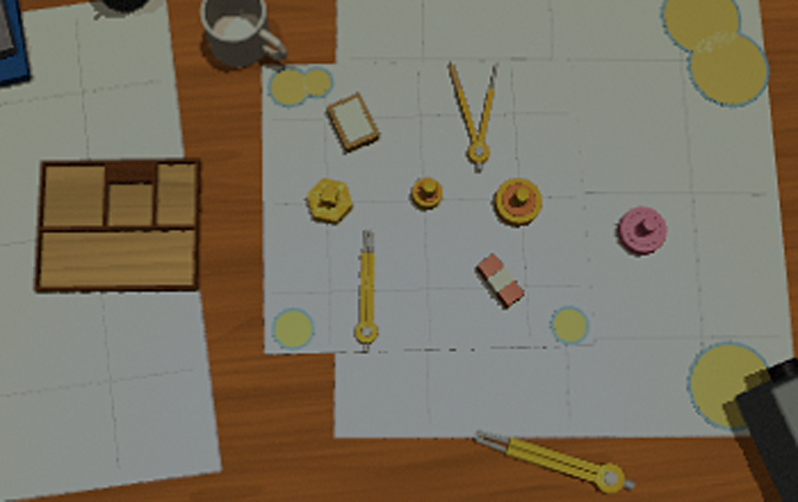

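```bash
cat >> h.py <<'E'
def plan(x,y,z,jaw=None,tilt=True):
    """needed shift/turn from now; jaw=world angle (deg) of tool y axis (mod 180)"""
    s=env.observe(); R=np.array(s['tool_rot']); p=np.array(s['position'])
    a=np.degrees(np.arctan2(R[1,1],R[0,1])); 
    print('t',round(s['time_s'],2),'p',np.round(p,4),'jawang',round(a,2),'q',np.round(s['q'],1),'w',round(s['grip_width'],4),'F',np.round(s['ft_force'],1),'z',np.round(R[:,2],4))
    q1n=np.degrees(np.arctan2(y,x)); dq1=q1n-s['q'][0]
    opts=[0] if jaw is None else [((jaw-a+90)%180)-90+k for k in(-180,0,180)]
    for da in opts:
        # tool z down: turning +t about tool z reduces world angle
        t=np.radians(da); Rz=np.array([[np.cos(t),-np.sin(t),0],[np.sin(t),np.cos(t),0],[0,0,1]])
        yy=Rz@R[:,1]; yy[2]=0; yy/=np.linalg.norm(yy); zz=np.array([0,0,-1.]); Rn=np.c_[np.cross(yy,zz),yy,zz]
        if jaw is None: Rn=R
        rv=cv2.Rodrigues(R.T@Rn)[0].ravel()
        q6=s['q'][5]+dq1-da
        print(' da %.1f q6~%.0f  turn units %s  then shift units %s'%(da,q6,np.round(rv/.15,3),np.round(Rn.T@(np.array([x,y,z])-p)/.04,3)))
E
python3 - <<'E'
from h import *
print(env.observe()['tool_rot'])
plan(0.40,-0.10,0.28,0)
E
```

```text
[[-9.37369043e-01  3.48337877e-01 -2.00231313e-05]
 [ 3.48337877e-01  9.37369043e-01  1.86515083e-05]
 [ 2.52660902e-05  1.05085314e-05 -1.00000000e+00]]
t 1.15 p [0.1916 0.5155 0.2313] jawang 69.61 q [ 57.3  21.8  74.3   0.   83.9 -12.3] w 0.0852 F [ 0.8 -0.7  0. ] z [-0.  0. -1.]
 da -249.6 q6~166  turn units [  0.     -0.    -12.844]  then shift units [15.388 -5.211 -1.217]
 da -69.6 q6~-14  turn units [-0.  -0.   8.1]  then shift units [-15.388   5.211  -1.217]
 da 110.4 q6~-194  turn units [  0.     -0.    -12.844]  then shift units [15.388 -5.211 -1.217]
```

jog_arm(
  plan=[
    [[0,0,-0.15,0,0,1],[0,0,-0.15,0,0,1],[0,0,-0.15,0,0,1],[0,0,-0.15,0,0,1],[0,0,-0.15,0,0,1],[0,0,-0.15,0,0,1],[0,0,-0.15,0,0,1],[0,0,-0.15,0,0,1],[0,0,0,0,0,0.1]],
  ],
)

```text
time_s: 2.05
position: [0.1917, 0.5157, 0.28]
tool_rot: [[0.002, 1.0, 0.001], [1.0, -0.002, 0.001], [0.001, 0.001, -1.0]]
ft_force: [-0.4, 0.1, -1.0]
grip_width: 0.0852
```

jog_arm(
  plan=[
    [[-0.9,0.3,0,0,0,0],[-0.9,0.3,0,0,0,0],[-0.9,0.3,0,0,0,0],[-0.9,0.3,0,0,0,0],[-0.9,0.3,0,0,0,0],[-0.9,0.3,0,0,0,0],[-0.9,0.3,0,0,0,0],[-0.9,0.3,0,0,0,0],[-0.9,0.3,0,0,0,0],[-0.9,0.3,0,0,0,0]],
  ],
)

```text
time_s: 3.05
position: [0.3116, 0.1541, 0.2792]
tool_rot: [[-0.004, 1.0, 0.0], [1.0, 0.004, 0.0], [0.0, 0.0, -1.0]]
ft_force: [1.0, 0.5, 0.8]
grip_width: 0.0849
```

jog_arm(
  plan=[
    [[-0.9,0.3,0,0,0,0],[-0.9,0.3,0,0,0,0],[-0.9,0.3,0,0,0,0],[-0.9,0.3,0,0,0,0],[-0.9,0.3,0,0,0,0],[-0.9,0.3,0,0,0,0],[-0.9,0.3,0,0,0,0],[0,0,0,0,0,0]],
  ],
)

```text
time_s: 3.85
position: [0.3965, -0.0998, 0.2786]
tool_rot: [[0.0, 1.0, -0.001], [1.0, -0.0, -0.0], [-0.0, -0.001, -1.0]]
ft_force: [-1.1, -0.2, -0.9]
grip_width: 0.0852
```

```bash
cat > look.py <<'E'
import sys
from h import *
def look(tag,qs,n='wrist'):
    C=cam(n); im,d=vision.get_image(n); cv2.imwrite(f'pics/{tag}.png',im[:,:,::-1])
    np.savez(f'{tag}.npz',im=im,d=d,K=C[0],k=C[1],r=C[2],t=C[3])
    for q in qs:
        for i,r in enumerate(spotter.trace(n,q)):
            m=np.array(r['pixels'])
            if r['score']<.2 or m.sum()<20: continue
            p,px=cloud(d,C,m)
            if len(p)==0: continue
            z=p[:,2]; print(q,round(r['score'],2),np.round(r['rect']),'z5/50/95',np.round(np.percentile(z,[5,50,95]),4))
            for lo,hi in((.001,.02),(.02,.04),(.04,.06)): pass
            c,sz,an=cv2.minAreaRect((p[:,:2]*1000).astype(np.float32))
            print('   med',np.round(np.median(p,0),4),'rect c',np.round(c,1),'size',np.round(sz,1),'ang',round(an,1))
    return im,d,C
E
python3 - <<'E'
from look import *
plan(0.40,-0.10,0.28,0)
look('w1',['dividers','caddy','hex_plug','weight_small','lead_box'])
E
```

```text
t 3.85 p [ 0.3965 -0.0998  0.2786] jawang -0.01 q [-30.8   5.3  89.   -0.   85.8 -30.8] w 0.0852 F [-1.1 -0.2 -0.9] z [-7.e-04 -3.e-04 -1.e+00]
 da -180.0 q6~166  turn units [3.0000e-03 7.0000e-03 2.0942e+01]  then shift units [ 0.005 -0.087 -0.035]
 da 0.0 q6~-14  turn units [-0.005  0.002 -0.001]  then shift units [-0.005  0.087 -0.035]
 da 180.0 q6~-194  turn units [3.0000e-03 7.0000e-03 2.0942e+01]  then shift units [ 0.005 -0.087 -0.035]
dividers 0.95 [241. 153. 371. 186.] z5/50/95 [0.005  0.0124 0.0142]
   med [ 0.4189 -0.1088  0.0124] rect c [ 427.4 -112.5] size [ 26.6 149.3] ang 80.0
dividers 0.73 [140. 254. 162. 288.] z5/50/95 [0.003  0.007  0.0093]
   med [ 0.2381 -0.2314  0.007 ] rect c [ 235.2 -238.9] size [40.  14.1] ang 62.3
caddy 0.43 [464. 145. 537. 203.] z5/50/95 [0.0047 0.0208 0.0224]
   med [ 0.636  -0.1097  0.0208] rect c [ 646.6 -114.5] size [75.4 57.7] ang 19.6
hex_plug 0.87 [386. 111. 442. 164.] z5/50/95 [0.0092 0.0209 0.045 ]
   med [ 0.5357 -0.0716  0.0209] rect c [539.9 -74.4] size [54.6 50.6] ang 13.9
weight_small 0.92 [385. 222. 423. 262.] z5/50/95 [0.0062 0.0212 0.051 ]
   med [ 0.5352 -0.1887  0.0212] rect c [ 538.4 -192.8] size [38.4 34.8] ang 40.6
lead_box 0.68 [467. 144. 534. 200.] z5/50/95 [0.0084 0.0208 0.0224]
   med [ 0.6354 -0.1098  0.0208] rect c [ 640.2 -114.2] size [63.9 52.4] ang 20.1
```

View pics/w1.png

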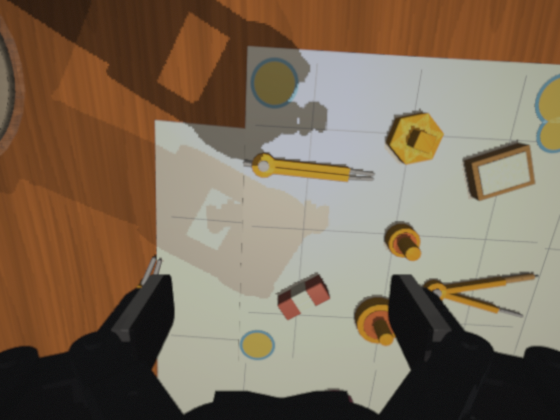

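Run:
```python
from h import *
f=np.load('w1.npz'); C=(f['K'],f['k'],f['r'],f['t']); im=f['im']
r=spotter.trace('wrist','dividers')[0]; m=np.array(r['pixels'])
v,u=np.nonzero(m); hsv=cv2.cvtColor(im,cv2.COLOR_RGB2HSV)
P=onplane(np.c_[u,v],0.014,C)[:,:2]*1000
c=P.mean(0); w,V=np.linalg.eigh(np.cov((P-c).T)); a=V[:,1]
if a[0]>0:a=-a   # head at low world x
n=np.array([-a[1],a[0]])
s=(P-c)@a; print('extent',s.min(),s.max())
# refine with leg section
x0=s.max()-66+0  # head edge at x=+66
X=s-s.max()+66
for lo in range(-80,70,10):
    k=(X>=lo)&(X<lo+10)
    if k.sum(): t=(P[k]-c)@n; print(lo,k.sum(),round(t.mean(),1),round(t.max()-t.min(),1))
k=(X>-45)&(X<38); t=(P[k]-c)@n; co=np.polyfit(X[k],t,1); print(co)
ang=np.degrees(np.arctan2(a[1],a[0]))+np.degrees(np.arctan(co[0])); print('axis angle',ang)
for xx in (0,15): print(xx,c+a*(xx+s.max()-66)+n*np.polyval(co,xx))
cv2.imwrite('pics/c2.png',cv2.resize(im[130:210,220:400],None,fx=4.4,fy=4.4)[:,:,::-1])
```

```text
extent -78.38585106124683 67.53718604376076
-80 87 0.1 11.8
-70 87 -0.3 12.0
-60 81 -0.3 14.9
-50 138 -0.1 17.6
-40 141 -0.2 17.8
-30 144 0.2 18.5
-20 138 0.8 17.5
-10 135 0.5 16.9
0 134 -0.2 16.9
10 136 -0.2 17.5
20 137 -0.3 17.1
30 177 -0.3 25.0
40 221 -0.0 27.7
50 122 0.3 23.8
60 35 0.3 7.2
[-0.00589285  0.00957317]
axis angle 172.94825168392396
0 [ 419.65275815 -107.80350854]
15 [ 404.76596452 -105.96199047]
```

View pics/c2.png

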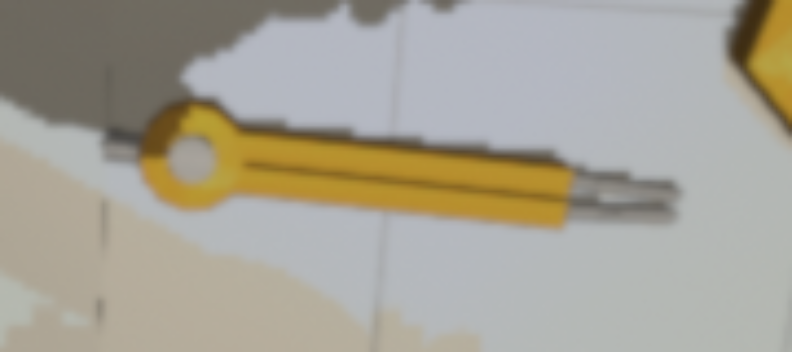

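Run:
```python
from h import *
plan(0.4127,-0.1070,0.06,83)
```

```text
t 4.2 p [ 0.3954 -0.0956  0.2795] jawang 0.12 q [-30.4   5.   89.1   0.   85.8 -30.5] w 0.0852 F [-0.4  0.3 -0.5] z [ 4.e-04 -1.e-04 -1.e+00]
 da -97.1 q6~82  turn units [ 3.0000e-03 -1.0000e-03  1.1301e+01]  then shift units [0.465 0.231 5.488]
 da 82.9 q6~-98  turn units [ 1.000e-03  3.000e-03 -9.643e+00]  then shift units [-0.465 -0.231  5.488]
 da 262.9 q6~-278  turn units [ 3.0000e-03 -1.0000e-03  1.1301e+01]  then shift units [0.465 0.231 5.488]
```

jog_arm(
  plan=[
    [[0,0,0,0,0,-1],[0,0,0,0,0,-1],[0,0,0,0,0,-1],[0,0,0,0,0,-1],[0,0,0,0,0,-1],[0,0,0,0,0,-1],[0,0,0,0,0,-1],[0,0,0,0,0,-1],[0,0,0,0,0,-1],[0,0,0,0,0,-0.64]],
  ],
  grip=0.1,
)

```text
time_s: 5.2
position: [0.3955, -0.0958, 0.2795]
tool_rot: [[-0.993, 0.117, 0.0], [0.117, 0.993, -0.0], [-0.0, -0.0, -1.0]]
ft_force: [0.4, -0.1, 0.5]
grip_width: 0.047
```

jog_arm(
  plan=[
    [[-0.46,-0.23,0.5,0,0,0],[0,0,1,0,0,0],[0,0,0.5,0,0,0],[0,0,0,0,0,0],[0,0,0,0,0,0]],
  ],
)

```text
time_s: 5.7
position: [0.413, -0.1077, 0.2002]
tool_rot: [[-0.992, 0.124, 0.001], [0.124, 0.992, -0.0], [-0.001, -0.0, -1.0]]
ft_force: [0.5, 0.1, -0.7]
grip_width: 0.0471
```

Run:
```python
from look import *
plan(0.4127,-0.1070,0.06,83)
im,d,C=look('w2',['dividers'])
plan(0.4127,-0.1070,0.06,83)
```

```text
t 5.7 p [ 0.413  -0.1077  0.2002] jawang 82.91 q [ -30.6   11.1   95.6    0.    73.3 -113.5] w 0.0471 F [ 0.5  0.1 -0.7] z [ 8.e-04 -5.e-04 -1.e+00]
 da -179.9 q6~82  turn units [9.0000e-03 4.0000e-03 2.0933e+01]  then shift units [-0.009 -0.016  3.505]
 da 0.1 q6~-98  turn units [-0.002  0.006 -0.011]  then shift units [0.009 0.016 3.505]
 da 180.1 q6~-278  turn units [9.0000e-03 4.0000e-03 2.0933e+01]  then shift units [-0.009 -0.016  3.505]
dividers 0.72 [264. 113. 296. 264.] z5/50/95 [0.0063 0.0125 0.0141]
   med [ 0.414  -0.1092  0.0125] rect c [ 427.6 -112.8] size [ 25.7 147.1] ang 81.0
t 5.8 p [ 0.4133 -0.108   0.2007] jawang 82.89 q [ -30.6   11.1   95.5    0.    73.2 -113.5] w 0.0468 F [-0.1 -0.3  0.6] z [ 0.0024 -0.0014 -1.    ]
 da -179.9 q6~82  turn units [2.7000e-02 1.2000e-02 2.0931e+01]  then shift units [-0.017 -0.022  3.518]
 da 0.1 q6~-98  turn units [-0.007  0.017 -0.013]  then shift units [0.017 0.022 3.518]
 da 180.1 q6~-278  turn units [2.7000e-02 1.2000e-02 2.0931e+01]  then shift units [-0.017 -0.022  3.518]
```

View pics/w2.png

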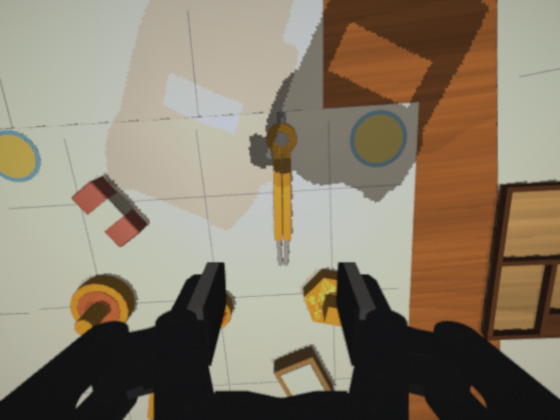

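```bash
cat > div.py <<'E'
from h import *
def axis(tag,m,z=0.014,headdir=None):
    f=np.load(tag+'.npz'); C=(f['K'],f['k'],f['r'],f['t'])
    v,u=np.nonzero(m); P=onplane(np.c_[u,v],z,C)[:,:2]*1000
    c=P.mean(0); w,V=np.linalg.eigh(np.cov((P-c).T)); a=V[:,1]
    if a@np.array(headdir)<0:a=-a
    n=np.array([-a[1],a[0]]); s=(P-c)@a; t=(P-c)@n
    mid=(s.max()+s.min())/2
    print('extent',s.min(),s.max())
    for lo in range(-80,80,10):
        k=(s-mid>=lo)&(s-mid<lo+10)
        if k.sum(): print(lo,k.sum(),round(t[k].mean(),1),round(t[k].max()-t[k].min(),1))
    k=(s-mid>-45)&(s-mid<38); co=np.polyfit(s[k],t[k],1)
    print('angle',np.degrees(np.arctan2(a[1],a[0])+np.arctan(co[0])))
    for x in(0,15): print(x,np.round(c+a*(mid+x)+n*np.polyval(co,mid+x),1))
E
python3 - <<'E'
from div import *
r=spotter.trace('wrist','dividers')[0]; axis('w2',np.array(r['pixels']),headdir=(-1,.1))
f=np.load('w2.npz');C=(f['K'],f['k'],f['r'],f['t'])
print(proj([[.413,-.108,.014]],C))
E
```

```text
extent -79.68067660649712 62.511188528666345
-80 9 -0.9 6.8
-70 98 0.1 9.7
-60 90 -0.2 11.5
-50 151 0.2 15.3
-40 170 0.1 15.3
-30 170 -0.1 15.1
-20 164 0.1 15.0
-10 205 0.5 16.7
0 180 0.1 15.6
10 193 -0.6 16.4
20 190 -0.7 15.3
30 197 -0.4 16.9
40 323 0.3 25.5
50 291 0.4 25.4
60 119 -0.2 15.6
70 13 -0.0 5.2
angle 172.89731326724566
0 [ 425.4 -109.7]
15 [ 410.5 -107.8]
[[281.9221258  179.53336982]]
```

jog_arm(
  plan=[
    [[0.03,0.0,0.8,0,0,0],[0.02,0,0.8,0,0,0],[0,0,0.8,0,0,0],[0,0,0.8,0,0,0],[0,0,0.8,0,0,0],[0,0,0.4,0,0,0],[0,0,0.2,0,0,0],[0,0,0.1,0,0,0],[0,0,0.1,0,0,0],[0,0,0,0,0,0]],
  ],
)

```text
time_s: 6.85
position: [0.411, -0.1078, 0.0077]
tool_rot: [[-0.992, 0.124, 0.001], [0.124, 0.992, -0.001], [-0.001, -0.0, -1.0]]
ft_force: [-0.0, 0.0, -0.1]
grip_width: 0.0469
```

Run:
```python
from h import *
plan(0.412,-0.108,0.005,83)
```

```text
t 6.85 p [ 0.411  -0.1078  0.0077] jawang 82.85 q [ -30.7   29.   110.8   -0.    40.1 -113.6] w 0.0469 F [-0.   0.  -0.1] z [ 9.e-04 -6.e-04 -1.e+00]
 da -179.9 q6~82  turn units [1.0000e-02 5.0000e-03 2.0927e+01]  then shift units [0.024 0.002 0.068]
 da 0.1 q6~-98  turn units [-0.003  0.007 -0.017]  then shift units [-0.024 -0.002  0.068]
 da 180.1 q6~-278  turn units [1.0000e-02 5.0000e-03 2.0927e+01]  then shift units [0.024 0.002 0.068]
```

jog_arm(
  plan=[
    [[0,0,0.05,0,0,0],[0,0,0,0,0,0],[0,0,0,0,0,0],[0,0,0,0,0,0],[0,0,0,0,0,0]],
  ],
  grip=-1,
  squeeze=40,
)

```text
time_s: 7.35
position: [0.4108, -0.1077, 0.0057]
tool_rot: [[-0.992, 0.124, 0.001], [0.124, 0.992, -0.0], [-0.001, -0.0, -1.0]]
ft_force: [-1.0, 0.4, 6.0]
grip_width: 0.0147
```

jog_arm(
  plan=[
    [[0,0,-0.2,0,0,0],[0,0,-0.6,0,0,0],[0,0,-0.8,0,0,0],[0,0,-0.8,0,0,0],[0,0,-0.8,0,0,0],[0,0,-0.5,0,0,0],[0,0,0,0,0,0],[0,0,0,0,0,0]],
  ],
)

```text
time_s: 8.15
position: [0.4103, -0.1074, 0.1531]
tool_rot: [[-0.992, 0.124, -0.0], [0.124, 0.992, 0.0], [0.0, 0.0, -1.0]]
ft_force: [-0.6, 0.4, -1.1]
grip_width: 0.0148
```

Run:
```python
from look import *
plan(0.45,0.1,0.20,-5)
im,d,C=look('w3',['dividers','caddy'])
```

```text
t 8.15 p [ 0.4103 -0.1074  0.1531] jawang 82.85 q [ -30.8   14.2  100.5    0.    65.3 -113.6] w 0.0148 F [-0.6  0.4 -1.1] z [-2.e-04  1.e-04 -1.e+00]
 da -267.8 q6~198  turn units [ 2.0000e-03 -0.0000e+00 -1.0722e+01]  then shift units [-5.252 -0.536 -1.172]
 da -87.8 q6~18  turn units [-0.0000e+00 -2.0000e-03  1.0222e+01]  then shift units [ 5.252  0.536 -1.172]
 da 92.2 q6~-162  turn units [ 2.0000e-03 -0.0000e+00 -1.0722e+01]  then shift units [-5.252 -0.536 -1.172]
dividers 0.79 [243. 145. 316. 398.] z5/50/95 [0.1571 0.16   0.1614]
   med [ 0.3949 -0.108   0.16  ] rect c [ 482.5 -117.1] size [ 42.7 260.1] ang 79.2
caddy 0.86 [504. 198. 560. 376.] z5/50/95 [0.0008 0.0032 0.0129]
   med [0.5379 0.1032 0.0032] rect c [535.5 110.7] size [ 47.8 177.7] ang 86.3
```

View pics/w3.png

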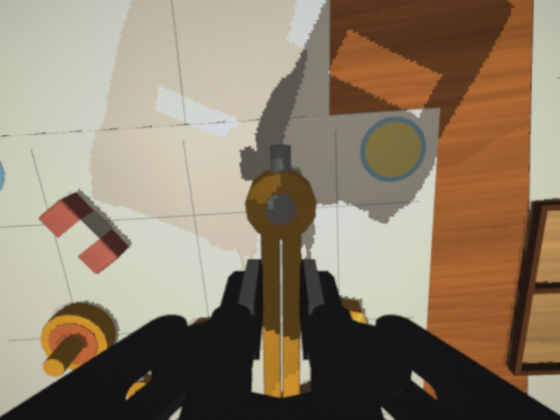

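jog_arm(
  plan=[
    [[0,0,-0.1,0,0,1],[0,0,-0.2,0,0,1],[0,0,-0.2,0,0,1],[0,0,-0.2,0,0,1],[0,0,-0.2,0,0,1],[0,0,-0.2,0,0,1],[0,0,-0.2,0,0,1],[0,0,-0.2,0,0,1],[0,0,-0.1,0,0,1],[0,0,0,0,0,1]],
  ],
)

```text
time_s: 9.3
position: [0.4107, -0.1076, 0.2169]
tool_rot: [[0.06, 0.998, -0.001], [0.998, -0.06, 0.001], [0.0, -0.001, -1.0]]
ft_force: [0.4, -0.2, -1.9]
grip_width: 0.0147
```

jog_arm(
  plan=[
    [[0.3,0.1,0,0,0,0.22],[0.7,0.3,0,0,0,0],[0.7,0.3,0,0,0,0],[0.7,0.3,0,0,0,0],[0.7,0.3,0,0,0,0],[0.7,0.2,0,0,0,0],[0.5,0.1,0,0,0,0],[0,0,0,0,0,0],[0,0,0,0,0,0],[0,0,0,0,0,0]],
  ],
)

```text
time_s: 10.3
position: [0.4887, 0.0576, 0.2169]
tool_rot: [[0.088, 0.996, -0.001], [0.996, -0.088, -0.0], [-0.0, -0.001, -1.0]]
ft_force: [-0.2, 0.4, -1.7]
grip_width: 0.0151
```

Run:
```python
from look import *
plan(0.49,0.06,0.22,-5)
im,d,C=look('w4',['dividers','caddy'])
```

```text
t 10.3 p [0.4887 0.0576 0.2169] jawang -5.03 q [-7.1 16.7 84.6 -0.  78.7 -2.1] w 0.0151 F [-0.2  0.4 -1.7] z [-1.1e-03 -1.0e-04 -1.0e+00]
 da -180.0 q6~192  turn units [2.000e-03 1.100e-02 2.094e+01]  then shift units [-0.063 -0.026 -0.078]
 da 0.0 q6~12  turn units [-0.007  0.001 -0.004]  then shift units [ 0.063  0.026 -0.078]
 da 180.0 q6~-168  turn units [2.000e-03 1.100e-02 2.094e+01]  then shift units [-0.063 -0.026 -0.078]
dividers 0.88 [243. 146. 317. 398.] z5/50/95 [0.2203 0.2237 0.2252]
   med [0.4891 0.0714 0.2237] rect c [467.2 -47.5] size [327.   73.5] ang 76.3
caddy 0.78 [223.   0. 425. 139.] z5/50/95 [0.0015 0.0031 0.0133]
   med [0.5329 0.15   0.0031] rect c [533.4 145.1] size [118.1 172.9] ang 85.6
```

View pics/w4.png

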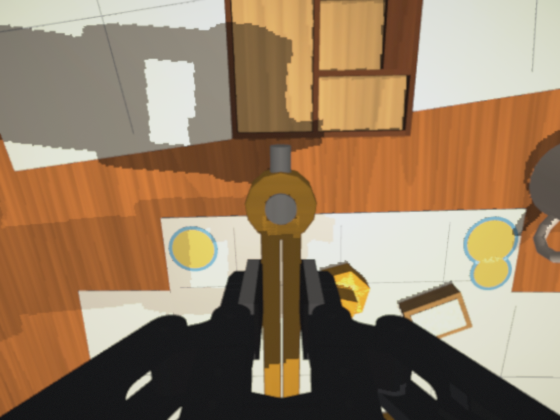

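jog_arm(
  plan=[
    [[0.5,0,-0.3,0,0,0],[0.8,0,-0.4,0,0,0],[0.5,0,-0.3,0,0,0],[0,0,0,0,0,0],[0,0,0,0,0,0],[0,0,0,0,0,0]],
  ],
)

```text
time_s: 11.05
position: [0.495, 0.1291, 0.2566]
tool_rot: [[0.088, 0.996, -0.001], [0.996, -0.088, -0.0], [-0.0, -0.001, -1.0]]
ft_force: [-0.1, 0.2, -1.6]
grip_width: 0.0148
```

```bash
cat > tray.py <<'E'
from h import *
def tray2w(p,T):
    x,y,a=T; p=np.asarray(p,float); c,s=np.cos(a),np.sin(a)
    return np.c_[x+c*p[:,0]-s*p[:,1],y+s*p[:,0]+c*p[:,1],p[:,2]]
def outline(im,T,C):
    im=im.copy()
    B=[(0,0,165,200,14)]+[(cx,cy,w,h,4) for w,h,cx,cy in((70,190,-42.5,0),(80,76,37.5,57),(56,56,25.5,-14),(80,48,37.5,-71))]
    B+=[(b[0],b[1],b[2],b[3],14) for b in B[1:]]
    for cx,cy,w,h,z in B:
        q=np.array([[cx-w/2,cy-h/2,z],[cx+w/2,cy-h/2,z],[cx+w/2,cy+h/2,z],[cx-w/2,cy+h/2,z]])/1000
        pts=proj(tray2w(q,T),C)
        cv2.polylines(im,[np.round(pts*8).astype(int)],True,(0,255,0) if z==14 else (0,0,255),1,cv2.LINE_AA,3)
    return im
E
python3 - <<'E'
from look import *
from tray import *
im,d,C=look('w5',['caddy'])
T=(.533,.189,np.radians(-5))
o=outline(im,T,C); cv2.imwrite('pics/w5o.png',cv2.resize(o[:260,120:520],None,fx=2,fy=2)[:,:,::-1])
E
```

```text
caddy 0.96 [225.   2. 408. 199.] z5/50/95 [0.0015 0.003  0.0132]
   med [0.5421 0.2031 0.003 ] rect c [536.7 186.6] size [196.1 171.9] ang 85.7
```

View pics/w5o.png

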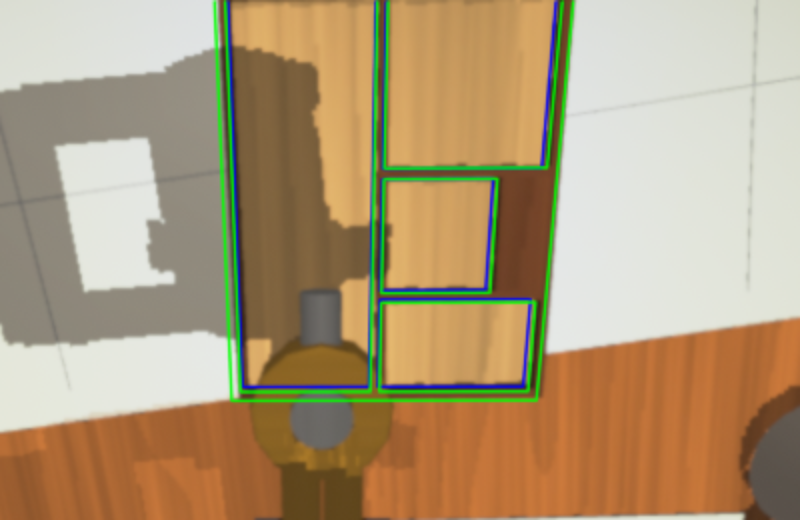

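```bash
cat > fit.py <<'E'
from tray import *
from scipy.optimize import minimize
def grid():
    g=np.stack(np.meshgrid(np.arange(-90,90.1,1.),np.arange(-108,108.1,1.)),-1).reshape(-1,2)
    wall=(abs(g[:,0])<82.5)&(abs(g[:,1])<100); inb=np.zeros(len(g),bool)
    for w,h,cx,cy in((70,190,-42.5,0),(80,76,37.5,57),(56,56,25.5,-14),(80,48,37.5,-71)):
        inb|=(abs(g[:,0]-cx)<w/2)&(abs(g[:,1]-cy)<h/2)
    wall&=~inb
    return g,wall,inb
g,wall,inb=grid()
def samp(im,T,C):
    P=tray2w(np.c_[g,np.full(len(g),14.)]/1000,T); p=proj(P,C).astype(np.float32)
    r=cv2.GaussianBlur(im,(0,0),.7)[:,:,0].astype(np.float32)  # red: walls darkest
    ok=(p[:,0]>1)&(p[:,0]<558)&(p[:,1]>1)&(p[:,1]<418)
    return cv2.remap(r,p[:,:1],p[:,1:],cv2.INTER_LINEAR).ravel(),ok
def cost(v,im,C,ex):
    T=(v[0]/1000,v[1]/1000,v[2]/100); s,ok=samp(im,T,C); ok&=ex
    return s[ok&wall].mean()-s[ok&~wall].mean()
def run(im,C,ex,T0):
    r=minimize(cost,np.array([T0[0]*1000,T0[1]*1000,T0[2]*100]),args=(im,C,ex),method='Nelder-Mead',options=dict(initial_simplex=np.array([T0[0]*1000,T0[1]*1000,T0[2]*100])+np.array([[0,0,0],[4,0,0],[0,4,0],[0,0,3.]])))
    print(r.x,np.degrees(r.x[2]/100),r.fun); return r.x
E
python3 - <<'E'
from fit import *
f=np.load('w5.npz'); C=(f['K'],f['k'],f['r'],f['t'])
ex=~((g[:,0]<-5)&(g[:,1]<-40)); ex2=ex&~((g[:,0]<-10))
T0=(.533,.189,np.radians(-5))
run(f['im'],C,ex,T0); run(f['im'],C,ex2,T0)
im=cv2.imread('pics/top0.png')[:,:,::-1]; run(im,cam('top'),np.ones(len(g),bool),T0)
ims=cv2.imread('pics/side0.png')[:,:,::-1]; run(ims,cam('side'),np.ones(len(g),bool),(.533,.18,np.radians(-5)))
f=np.load('w4.npz'); C=(f['K'],f['k'],f['r'],f['t']); run(f['im'],C,g[:,1]<60,T0)
E
```

```text
Traceback (most recent call last):
  File "fit.py", line 20, in run
    r=minimize(cost,np.array([T0[0]*1000,T0[1]*1000,T0[2]*100]),args=(im,C,ex),method='Nelder-Mead',options=dict(initial_simplex=np.array([T0[0]*1000,T0[1]*1000,T0[2]*100])+np.array([[0,0,0],[4,0,0],[0,4,0],[0,0,3.]])))
  File "fit.py", line 17, in cost
    T=(v[0]/1000,v[1]/1000,v[2]/100); s,ok=samp(im,T,C); ok&=ex
                                           ~~~~^^^^^^^^
  File "fit.py", line 15, in samp
    return cv2.remap(r,p[:,:1],p[:,1:],cv2.INTER_LINEAR).ravel(),ok
           ~~~~~~~~~^^^^^^^^^^^^^^^^^^^^^^^^^^^^^^^^^^^^
cv2.error: OpenCV(4.12.0) /io/opencv/modules/imgproc/src/imgwarp.cpp:1713: error: (-215:Assertion failed) dst.cols < SHRT_MAX && dst.rows < SHRT_MAX && src.cols < SHRT_MAX && src.rows < SHRT_MAX in function 'remap'
```

```bash
sed -i 's/return cv2.remap.*/from scipy.ndimage import map_coordinates as mc\n    return mc(r,[p[:,1],p[:,0]],order=1,mode="nearest"),ok/' fit.py
python3 - <<'E'
from fit import *
f=np.load('w5.npz'); C=(f['K'],f['k'],f['r'],f['t'])
ex=~((g[:,0]<-5)&(g[:,1]<-40)); ex2=ex&~((g[:,0]<-10))
T0=(.533,.189,np.radians(-5))
run(f['im'],C,ex,T0); run(f['im'],C,ex2,T0)
im=cv2.imread('pics/top0.png')[:,:,::-1]; run(im,cam('top'),np.ones(len(g),bool),T0)
ims=cv2.imread('pics/side0.png')[:,:,::-1]; run(ims,cam('side'),np.ones(len(g),bool),(.533,.18,np.radians(-5)))
f=np.load('w4.npz'); C=(f['K'],f['k'],f['r'],f['t']); run(f['im'],C,g[:,1]<60,T0)
E
```

```text
[534.28872904 190.64006359  -8.34510915] -4.781395336875023 -71.43586730957031
[533.55900296 190.44427233  -7.56901436] -4.33672577975443 -86.92520141601562
[533.59543496 189.29445242  -7.26555016] -4.1628535977923455 -56.79663848876953
[533.45625794 182.430508    -7.39913826] -4.2393939413475605 -53.56102752685547
[534.52666995 189.16500592  -7.07515716] -4.053766444748791 -71.5136489868164
```

Run:
```python
from tray import *
f=np.load('w4.npz'); C=(f['K'],f['k'],f['r'],f['t'])
p=onplane([[280,145],[280.5,209]],.220,C); p[1]=onplane([[280.5,209]],.225,C)
a=np.radians(-5.03); ux=np.array([-np.sin(a),np.cos(a)]); uy=np.array([np.cos(a),np.sin(a)])
for q in p: e=q[:2]-np.array([.4887,.0576]); print(q, e@ux*1000,e@uy*1000)
T=(.5338,.1898,np.radians(-4.25))
for off in(15,13): print(off,tray2w([[-.0425,off/1000,0]],T))
t=tray2w([[-.0425,.0145,0]],T)[0]
plan(t[0],t[1],.06,-4.25)
```

```text
[0.4934579  0.11411265 0.22      ] 56.71217131501783 -0.21530491754139158
[0.49155438 0.09075039 0.225     ] 33.2729921647814 -0.0631538619482196
15 [[0.49252849 0.20790836 0.        ]]
13 [[0.49238028 0.20591386 0.        ]]
t 11.15 p [0.4951 0.1292 0.2568] jawang -5.06 q [ 1.4 16.9 77.5 -0.  85.7  6.4] w 0.0146 F [-0.1  0.9 -1.2] z [-1.1e-03 -2.0e-04 -1.0e+00]
 da -179.2 q6~207  turn units [3.000e-03 1.100e-02 2.085e+01]  then shift units [-1.946  0.211  4.92 ]
 da 0.8 q6~27  turn units [-0.007  0.002 -0.094]  then shift units [ 1.946 -0.211  4.92 ]
 da 180.8 q6~-153  turn units [3.000e-03 1.100e-02 2.085e+01]  then shift units [-1.946  0.211  4.92 ]
```

jog_arm(
  plan=[
    [[0.5,-0.1,0,0,0,-0.09],[0.8,-0.11,0.3,0,0,0],[0.5,0,0.8,0,0,0],[0.23,0,0.8,0,0,0],[0,0,0.8,0,0,0],[0,0,0.8,0,0,0],[0,0,0.8,0,0,0],[0,0,0.6,0,0,0],[0,0,0.3,0,0,0],[0,0,0,0,0,0]],
  ],
)

```text
time_s: 12.15
position: [0.4927, 0.2111, 0.0481]
tool_rot: [[0.074, 0.997, -0.003], [0.997, -0.074, -0.001], [-0.001, -0.003, -1.0]]
ft_force: [0.2, 0.9, -1.5]
grip_width: 0.015
```

Run:
```python
from tray import *
plan(0.4928,.2109,.009,-4.25)
im,d=vision.get_image('wrist'); cv2.imwrite('pics/w6.png',im[:,:,::-1])
plan(0.4928,.2109,.009,-4.25)
```

```text
t 12.15 p [0.4927 0.2111 0.0481] jawang -4.25 q [10.5 32.3 91.  -0.  56.9 14.8] w 0.015 F [ 0.2  0.9 -1.5] z [-2.8e-03 -6.0e-04 -1.0e+00]
 da -180.0 q6~207  turn units [-8.0000e-03 -2.9000e-02 -2.0944e+01]  then shift units [ 0.005 -0.004  0.978]
 da -0.0 q6~27  turn units [-0.019  0.005  0.   ]  then shift units [-0.005  0.004  0.978]
 da 180.0 q6~-153  turn units [-8.0000e-03 -2.9000e-02 -2.0944e+01]  then shift units [ 0.005 -0.004  0.978]
t 12.2 p [0.4933 0.2114 0.0494] jawang -4.24 q [10.5 32.2 90.9 -0.  56.9 14.8] w 0.0149 F [ 0.9  0.2 -1.2] z [-4.e-04 -1.e-04 -1.e+00]
 da -180.0 q6~207  turn units [-1.0000e-03 -4.0000e-03 -2.0943e+01]  then shift units [0.013 0.013 1.01 ]
 da -0.0 q6~27  turn units [-0.003  0.001  0.001]  then shift units [-0.013 -0.013  1.01 ]
 da 180.0 q6~-153  turn units [-1.0000e-03 -4.0000e-03 -2.0943e+01]  then shift units [0.013 0.013 1.01 ]
```

View pics/w6.png

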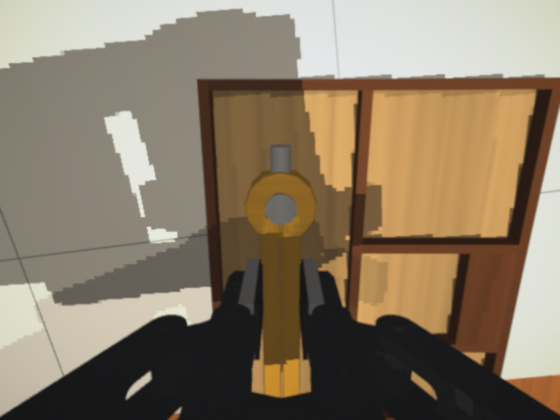

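jog_arm(
  plan=[
    [[0,0,0.3,0,0,0],[0,0,0.3,0,0,0],[0,0,0.2,0,0,0],[0,0,0.1,0,0,0],[0,0,0.07,0,0,0],[0,0,0,0,0,0]],
  ],
)

```text
time_s: 12.8
position: [0.4931, 0.2117, 0.0103]
tool_rot: [[0.073, 0.997, -0.0], [0.997, -0.073, -0.0], [-0.0, -0.0, -1.0]]
ft_force: [-0.9, 0.5, -0.5]
grip_width: 0.0145
```

jog_arm(
  plan=[
    [[0,0,0.03,0,0,0],[0,0,0,0,0,0]],
  ],
)

```text
time_s: 13.0
position: [0.4932, 0.2117, 0.0095]
tool_rot: [[0.073, 0.997, 0.0], [0.997, -0.073, 0.0], [0.0, 0.0, -1.0]]
ft_force: [0.6, -0.2, -1.5]
grip_width: 0.015
```

jog_arm(
  plan=[
    [[0,0,0.03,0,0,0],[0,0,0,0,0,0]],
  ],
)

```text
time_s: 13.2
position: [0.4931, 0.2117, 0.0081]
tool_rot: [[0.073, 0.997, 0.0], [0.997, -0.073, -0.0], [-0.0, 0.0, -1.0]]
ft_force: [0.3, 0.3, -1.9]
grip_width: 0.0151
```

jog_arm(
  plan=[
    [[0,0,0.02,0,0,0],[0,0,0,0,0,0]],
  ],
)

```text
time_s: 13.4
position: [0.4932, 0.2117, 0.0078]
tool_rot: [[0.073, 0.997, 0.0], [0.997, -0.073, 0.0], [0.0, 0.0, -1.0]]
ft_force: [-2.1, -1.4, 4.6]
grip_width: 0.015
```

jog_arm(
  plan=[
    [[0,0,0,0,0,0],[0,0,0,0,0,0],[0,0,0,0,0,0],[0,0,-0.1,0,0,0],[0,0,-0.5,0,0,0],[0,0,-0.9,0,0,0],[0,0,-0.9,0,0,0],[0,0,-0.9,0,0,0],[0,0,-0.9,0,0,0],[0,0,-0.5,0,0,0]],
  ],
  grip=-0.29,
)

```text
time_s: 14.4
position: [0.4936, 0.2118, 0.1986]
tool_rot: [[0.073, 0.997, 0.004], [0.997, -0.073, 0.001], [0.001, 0.004, -1.0]]
ft_force: [0.4, -0.3, -1.1]
grip_width: 0.0304
```

Run:
```python
from look import *
plan(.515,-.21,.2,0)
im,d,C=look('w7',['dividers'])
im,d,C=look('t7',['dividers','weight_large'],'top')
```

```text
t 14.4 p [0.4936 0.2118 0.1986] jawang -4.2 q [10.6 21.9 79.8  0.  78.  14.8] w 0.0304 F [ 0.4 -0.3 -1.1] z [ 4.1e-03  8.0e-04 -1.0e+00]
 da -175.8 q6~158  turn units [-1.0000e-02 -4.2000e-02  2.0455e+01]  then shift units [10.546 -0.534 -0.034]
 da 4.2 q6~-22  turn units [ 0.027 -0.006 -0.489]  then shift units [-10.546   0.534  -0.034]
 da 184.2 q6~-202  turn units [-1.0000e-02 -4.2000e-02  2.0455e+01]  then shift units [10.546 -0.534 -0.034]
dividers 0.94 [262. 116. 296. 270.] z5/50/95 [0.0032 0.0145 0.0162]
   med [0.492  0.2077 0.0145] rect c [490.  192.8] size [150.3  26.8] ang 84.6
dividers 0.88 [341. 297. 407. 328.] z5/50/95 [0.0064 0.0148 0.0194]
   med [ 0.199  -0.3242  0.0148] rect c [ 202.5 -307.6] size [189.6  35.7] ang 69.6
weight_large 0.84 [401. 200. 423. 219.] z5/50/95 [0.0121 0.0204 0.049 ]
   med [ 0.4692 -0.4458  0.0204] rect c [ 471.7 -450.1] size [53.6 58.5] ang 22.3
weight_large 0.69 [346. 190. 366. 209.] z5/50/95 [0.0127 0.0223 0.0511]
   med [ 0.5169 -0.2982  0.0223] rect c [ 520.8 -301.1] size [54.9 57.4] ang 63.6
```

View pics/w7.png

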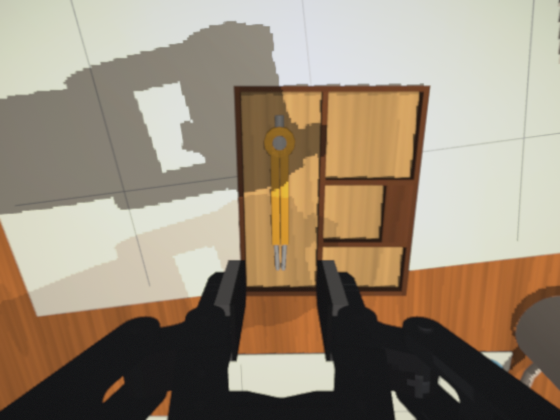

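Run:
```python
from fit import *
f=np.load('w7.npz'); C=(f['K'],f['k'],f['r'],f['t'])
ex=~((g[:,0]<-15)&(g[:,0]>-65))&(g[:,1]>-85)
x=run(f['im'],C,ex,(.5338,.1898,np.radians(-4.25)))
f=np.load('t7.npz'); C=(f['K'],f['k'],f['r'],f['t']); run(f['im'],C,abs(g[:,0]+40)>28,(.5338,.1898,np.radians(-4.25)))
plan(.517,-.299,.2,0)
```

```text
[534.37507876 190.39893581  -6.93632244] -3.974220011645562 -79.10478973388672
[533.65109245 189.06979179  -7.24682117] -4.152122678303875 -37.233863830566406
t 14.65 p [0.4926 0.2116 0.1944] jawang -4.21 q [10.6 22.2 80.1 -0.  77.8 14.8] w 0.0302 F [ 0.2 -0.9  0.1] z [-1.8e-03 -4.0e-04 -1.0e+00]
 da -175.8 q6~150  turn units [4.0000e-03 1.8000e-02 2.0454e+01]  then shift units [12.764 -0.61  -0.141]
 da 4.2 q6~-30  turn units [-0.012  0.003 -0.49 ]  then shift units [-12.764   0.61   -0.141]
 da 184.2 q6~-210  turn units [4.0000e-03 1.8000e-02 2.0454e+01]  then shift units [12.764 -0.61  -0.141]
```

jog_arm(
  plan=[
    [[-0.5,0,0,0,0,-0.49],[-0.9,0.1,0,0,0,0],[-0.9,0.1,0,0,0,0],[-0.9,0.1,0,0,0,0],[-0.9,0.1,0,0,0,0],[-0.9,0.1,0,0,0,0],[-0.9,0.1,0,0,0,0],[-0.9,0,0,0,0,0],[-0.9,0,0,0,0,0],[-0.9,0,0,0,0,0]],
  ],
  grip=0.2,
)

```text
time_s: 15.65
position: [0.515, -0.1336, 0.1938]
tool_rot: [[0.0, 1.0, -0.003], [1.0, -0.0, 0.001], [0.001, -0.003, -1.0]]
ft_force: [0.1, 0.7, -0.4]
grip_width: 0.0511
```

jog_arm(
  plan=[
    [[-0.9,0,0,0,0,0],[-0.9,0,0,0,0,0],[-0.9,0,0,0,0,0],[-0.8,0,0,0,0,0],[-0.5,0,0,0,0,0],[-0.2,0,0,0,0,0],[0,0,0,0,0,0],[0,0,0,0,0,0]],
  ],
)

```text
time_s: 16.45
position: [0.5158, -0.299, 0.1951]
tool_rot: [[-0.001, 1.0, -0.0], [1.0, 0.001, 0.001], [0.001, -0.0, -1.0]]
ft_force: [-0.5, 0.1, 0.7]
grip_width: 0.0511
```

Run:
```python
from look import *
plan(.517,-.299,.2,0)
im,d,C=look('w8',['weight_large','weight_small','eraser'])
plan(.517,-.299,.2,0)
```

```text
t 16.45 p [ 0.5158 -0.299   0.1951] jawang 0.06 q [-41.5  28.   70.2   0.   81.9 -41.5] w 0.0511 F [-0.5  0.1  0.7] z [-5.e-04  8.e-04 -1.e+00]
 da -180.1 q6~150  turn units [ 8.0000e-03 -5.0000e-03 -2.0937e+01]  then shift units [-0.    -0.031 -0.122]
 da -0.1 q6~-30  turn units [-0.003 -0.005  0.007]  then shift units [ 0.     0.031 -0.122]
 da 179.9 q6~-210  turn units [ 8.0000e-03 -5.0000e-03 -2.0937e+01]  then shift units [-0.    -0.031 -0.122]
weight_large 0.7 [214. 293. 264. 359.] z5/50/95 [0.0062 0.0191 0.0485]
   med [ 0.4747 -0.446   0.0191] rect c [ 471.6 -463.9] size [78.2 51.6] ang 80.4
weight_large 0.56 [251. 150. 321. 219.] z5/50/95 [0.0133 0.0211 0.0506]
   med [ 0.5199 -0.3006  0.0211] rect c [ 518.9 -308.2] size [59.6 64.1] ang 4.6
weight_small 0.91 [287.  25. 338.  81.] z5/50/95 [0.0106 0.0211 0.0511]
   med [ 0.539  -0.1956  0.0211] rect c [ 540.3 -192.9] size [39.  41.2] ang 13.2
eraser 0.66 [136. 115. 214. 180.] z5/50/95 [0.0112 0.0248 0.0262]
   med [ 0.4266 -0.2684  0.0248] rect c [ 419.7 -272.2] size [71.2 29.7] ang 30.6
t 16.65 p [ 0.5159 -0.2993  0.1955] jawang 0.07 q [-41.5  28.   70.1   0.   81.9 -41.6] w 0.0512 F [-0.8 -0.2 -0.1] z [ 1.e-04 -0.e+00 -1.e+00]
 da -180.1 q6~150  turn units [-0.0000e+00  1.0000e-03 -2.0936e+01]  then shift units [-0.007 -0.028 -0.111]
 da -0.1 q6~-30  turn units [0.001 0.    0.008]  then shift units [ 0.007  0.028 -0.111]
 da 179.9 q6~-210  turn units [-0.0000e+00  1.0000e-03 -2.0936e+01]  then shift units [-0.007 -0.028 -0.111]
```

View pics/w8.png

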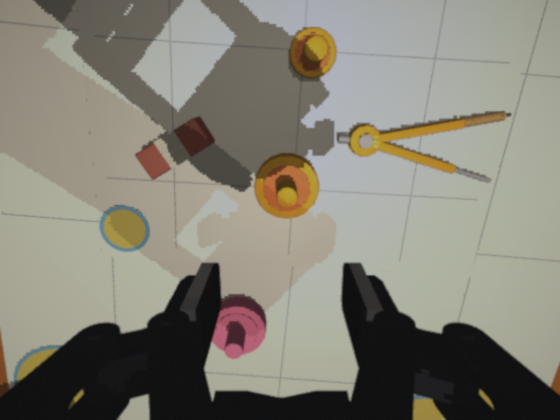

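```bash
cat > wt.py <<'E'
from h import *
def weight(tag,q,near,R):
    f=np.load(tag+'.npz'); C=(f['K'],f['k'],f['r'],f['t']); im=f['im']; d=f['d']
    best=None
    for r in spotter.trace('wrist',q):
        m=np.array(r['pixels']); p,px=cloud(d,C,m)
        if len(p)and np.linalg.norm(np.median(p,0)[:2]-near)<.04: best=m;break
    k=p[:,2]>.047
    print('knob n',k.sum(),'mean',np.round(p[k].mean(0),4),'cv',[np.round(cv2.minEnclosingCircle((p[k][:,:2]*1000).astype(np.float32)),1) if 0 else cv2.minEnclosingCircle((p[k][:,:2]*1000).astype(np.float32))])
    u,v=px[k].mean(0); print('knob px',u,v,'onplane .052',onplane([[u,v]],.052,C))
    k=(p[:,2]>.018)&(p[:,2]<.025); print('disc circle',cv2.minEnclosingCircle((p[k][:,:2]*1000).astype(np.float32)))
    c,s,a=cv2.minAreaRect((p[k][:,:2]*1000).astype(np.float32)); print(c,s)
    x0,y0=px.min(0)-20; x1,y1=px.max(0)+20; x0=max(x0,0);y0=max(y0,0)
    cv2.imwrite(f'pics/{tag}_c.png',cv2.resize(im[y0:y1,x0:x1],None,fx=4,fy=4)[:,:,::-1])
E
python3 -c "
from wt import *
weight('w8','weight_large',np.array([.519,-.3]),29)"
```

```text
knob n 368 mean [ 0.5199 -0.3041  0.0504] cv [((519.8762817382812, -304.5610656738281), 8.775747299194336)]
knob px 286.3152173913044 196.42391304347825 onplane .052 [[ 0.51988118 -0.30368587  0.052     ]]
disc circle ((519.9702758789062, -304.7989196777344), 28.85481834411621)
(520.1204223632812, -304.44305419921875) (56.39958953857422, 56.80293273925781)
```

View pics/w8_c.png

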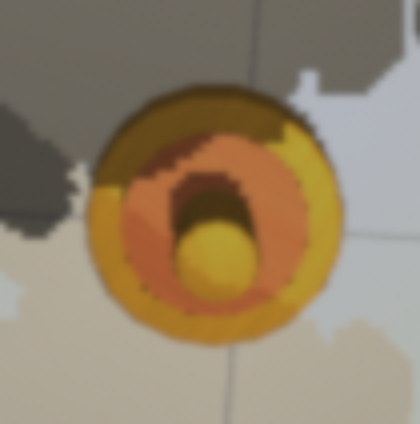

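jog_arm(
  plan=[
    [[-0.13,0.1,0.5,0,0,0],[0,0,0.8,0,0,0],[0,0,0.8,0,0,0],[0,0,0.8,0,0,0],[0,0,0.6,0,0,0],[0,0,0.4,0,0,0],[0,0,0.2,0,0,0],[0,0,0.1,0,0,0],[0,0,0,0,0,0]],
  ],
)

```text
time_s: 17.6
position: [0.5199, -0.3055, 0.0276]
tool_rot: [[-0.0, 1.0, 0.0], [1.0, 0.0, -0.0], [-0.0, 0.0, -1.0]]
ft_force: [0.0, 0.1, -0.1]
grip_width: 0.0515
```

Run:
```python
from look import *
plan(.52,-.3045,.027,0)
look('w9',[])
```

```text
t 17.6 p [ 0.5199 -0.3055  0.0276] jawang 0.01 q [-41.7  38.9  80.7  -0.   60.3 -41.7] w 0.0515 F [ 0.   0.1 -0.1] z [ 3.e-04 -3.e-04 -1.e+00]
 da -180.0 q6~150  turn units [-3.0000e-03  3.0000e-03 -2.0943e+01]  then shift units [-0.024 -0.004  0.015]
 da -0.0 q6~-30  turn units [0.002 0.002 0.001]  then shift units [0.024 0.004 0.015]
 da 180.0 q6~-210  turn units [-3.0000e-03  3.0000e-03 -2.0943e+01]  then shift units [-0.024 -0.004  0.015]
```

View pics/w9.png

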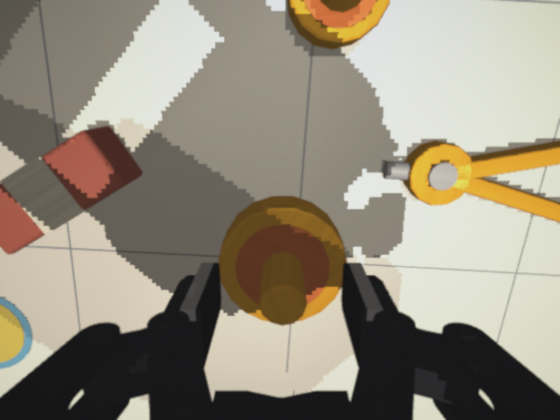

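Aligned: the knob at (283,305) is centred between the fingers. Grip and lift.

jog_arm(
  plan=[
    [[0.02,0,0,0,0,0],[0,0,0,0,0,0],[0,0,0,0,0,0],[0,0,0,0,0,0],[0,0,0,0,0,0],[0,0,0,0,0,0]],
  ],
  grip=-1,
  squeeze=60,
)

```text
time_s: 18.25
position: [0.5201, -0.3049, 0.0281]
tool_rot: [[-0.0, 1.0, 0.001], [1.0, 0.0, -0.001], [-0.001, 0.001, -1.0]]
ft_force: [0.7, 0.9, 5.7]
grip_width: 0.0158
```

jog_arm(
  plan=[
    [[0,0,-0.2,0,0,0],[0,0,-0.6,0,0,0],[0,0,-0.8,0,0,0],[0,0,-0.8,0,0,0],[0,0,-0.8,0,0,0],[0,0,-0.2,0,0,0],[0,0,0,0,0,0],[0,0,0,0,0,0]],
  ],
)

```text
time_s: 19.05
position: [0.519, -0.3041, 0.1613]
tool_rot: [[0.0, 1.0, -0.003], [1.0, -0.0, 0.002], [0.002, -0.003, -1.0]]
ft_force: [0.0, 0.2, -4.6]
grip_width: 0.0163
```

Run:
```python
from look import *
from tray import *
T=(.534,.1897,np.radians(-4.15))
for p in([.0375,.057,0],[.0255,-.014,0],[.0375,-.071,0]): print(tray2w([p],T))
t=tray2w([[.0375,.057,0]],T)[0]
plan(t[0],t[1],.12,-4.15)
look('w10',[])
```

```text
[[0.57552664 0.24383675 0.        ]]
[[0.55841999 0.17389133 0.        ]]
[[0.56626356 0.11617237 0.        ]]
t 19.05 p [ 0.519  -0.3041  0.1613] jawang -0.0 q [-41.6  30.2  72.1  -0.   77.9 -41.6] w 0.0163 F [ 0.   0.2 -4.6] z [-0.0027  0.0023 -1.    ]
 da -184.1 q6~207  turn units [  0.023  -0.029 -20.461]  then shift units [-13.765  -0.419   1.033]
 da -4.1 q6~27  turn units [-0.019 -0.015  0.483]  then shift units [13.765  0.419  1.033]
 da 175.9 q6~-153  turn units [  0.023  -0.029 -20.461]  then shift units [-13.765  -0.419   1.033]
```

View pics/w10.png

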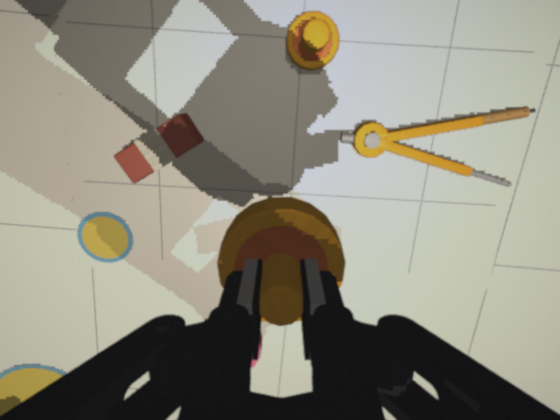

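jog_arm(
  plan=[
    [[0.3,0,0,0,0,0.2],[0.6,0,0,0,0,0.28],[0.9,0.1,0,0,0,0],[0.9,0.1,0,0,0,0],[0.9,0.1,0,0,0,0],[0.9,0.1,0,0,0,0],[0.9,0,0,0,0,0],[0.9,0,0,0,0,0],[0.9,0,0,0,0,0],[0.9,0,0,0,0,0]],
  ],
)

```text
time_s: 20.1
position: [0.5564, 0.0189, 0.1617]
tool_rot: [[0.072, 0.997, -0.003], [0.997, -0.072, 0.001], [0.0, -0.003, -1.0]]
ft_force: [0.1, -0.3, -4.1]
grip_width: 0.0159
```

jog_arm(
  plan=[
    [[0.9,0,0,0,0,0],[0.9,0,0,0,0,0],[0.9,0,0,0,0,0],[0.9,0,0,0,0,0],[0.9,0,0,0,0,0],[0.6,0,0,0,0,0],[0.4,0,0,0,0,0],[0.1,0,0,0,0,0],[0,0,0,0,0,0],[0,0,0,0,0,0]],
  ],
)

```text
time_s: 21.1
position: [0.5733, 0.2397, 0.163]
tool_rot: [[0.073, 0.997, -0.001], [0.997, -0.073, -0.001], [-0.001, -0.001, -1.0]]
ft_force: [-0.7, -0.3, -4.5]
grip_width: 0.016
```

Run:
```python
from look import *
from tray import *
T=(.534,.1897,np.radians(-4.15))
im,d,C=look('w11',[])
cv2.imwrite('pics/w11.png',outline(im,T,C)[:,:,::-1])
plan(.5755,.2438,.05,-4.15)
```

```text
t 21.15 p [0.5733 0.2396 0.1632] jawang -4.2 q [11.8 31.9 68.6 -0.  79.5 16. ] w 0.016 F [ 0.2 -0.7 -4.6] z [-3.e-04 -4.e-04 -1.e+00]
 da -179.9 q6~207  turn units [5.0000e-03 3.0000e-03 2.0938e+01]  then shift units [-0.108 -0.047  2.83 ]
 da 0.1 q6~27  turn units [-0.002  0.003 -0.006]  then shift units [0.108 0.047 2.83 ]
 da 180.1 q6~-153  turn units [5.0000e-03 3.0000e-03 2.0938e+01]  then shift units [-0.108 -0.047  2.83 ]
```

View pics/w11.png

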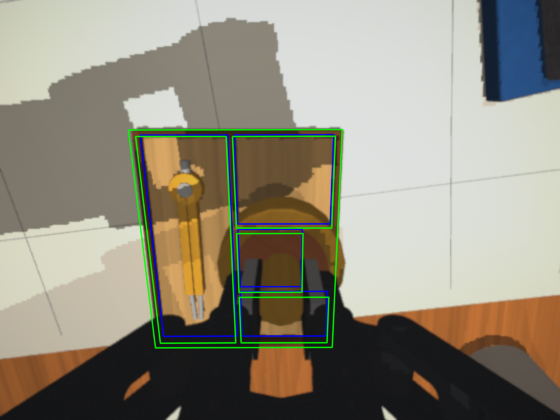

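jog_arm(
  plan=[
    [[0.1,0.05,0.3,0,0,0],[0,0,0.7,0,0,0],[0,0,0.7,0,0,0],[0,0,0.6,0,0,0],[0,0,0.4,0,0,0],[0,0,0.2,0,0,0],[0,0,0.1,0,0,0],[0,0,0,0,0,0]],
  ],
)

```text
time_s: 21.95
position: [0.5756, 0.2446, 0.0433]
tool_rot: [[0.072, 0.997, 0.0], [0.997, -0.072, -0.0], [0.0, 0.0, -1.0]]
ft_force: [-0.0, -0.4, -3.5]
grip_width: 0.0161
```

Run:
```python
from look import *
from tray import *
T=(.534,.1897,np.radians(-4.15))
plan(.5755,.2438,.0305,-4.15)
im,d,C=look('w12',[])
cv2.imwrite('pics/w12.png',outline(im,T,C)[:,:,::-1])
```

```text
t 21.95 p [0.5756 0.2446 0.0433] jawang -4.14 q [12.2 39.5 75.9 -0.  64.6 16.3] w 0.0161 F [-0.  -0.4 -3.5] z [ 0. -0. -1.]
 da -180.0 q6~207  turn units [  0.      0.    -20.943]  then shift units [0.019 0.001 0.319]
 da -0.0 q6~27  turn units [ 0.    -0.     0.001]  then shift units [-0.019 -0.001  0.319]
 da 180.0 q6~-153  turn units [  0.      0.    -20.943]  then shift units [0.019 0.001 0.319]
```

View pics/w12.png

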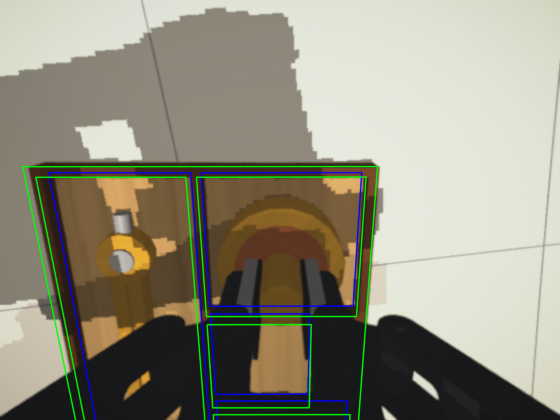

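jog_arm(
  plan=[
    [[0,0.02,0.15,0,0,0],[0,0,0.1,0,0,0],[0,0,0.04,0,0,0],[0,0,0,0,0,0]],
  ],
)

```text
time_s: 22.4
position: [0.5761, 0.2446, 0.0315]
tool_rot: [[0.072, 0.997, -0.0], [0.997, -0.072, -0.0], [-0.0, -0.0, -1.0]]
ft_force: [-0.1, 0.1, -3.3]
grip_width: 0.016
```

jog_arm(
  plan=[
    [[0,0,0.03,0,0,0],[0,0,0,0,0,0]],
  ],
)

```text
time_s: 22.6
position: [0.5763, 0.2447, 0.0305]
tool_rot: [[0.072, 0.997, 0.0], [0.997, -0.072, 0.0], [0.0, 0.0, -1.0]]
ft_force: [-0.5, -0.1, -4.5]
grip_width: 0.016
```

jog_arm(
  plan=[
    [[0,0,0.03,0,0,0],[0,0,0,0,0,0]],
  ],
)

```text
time_s: 22.8
position: [0.5764, 0.2447, 0.0302]
tool_rot: [[0.072, 0.997, 0.001], [0.997, -0.072, 0.0], [0.0, 0.001, -1.0]]
ft_force: [-2.0, -0.7, 3.7]
grip_width: 0.0157
```

Contact (+8 N change). Release, rise.

jog_arm(
  plan=[
    [[0,0,0,0,0,0],[0,0,0,0,0,0],[0,0,0,0,0,0],[0,0,-0.1,0,0,0],[0,0,-0.5,0,0,0],[0,0,-0.9,0,0,0],[0,0,-0.9,0,0,0],[0,0,-0.9,0,0,0],[0,0,-0.9,0,0,0],[0,0,0,0,0,0]],
  ],
  grip=0.1,
)

```text
time_s: 23.8
position: [0.578, 0.2451, 0.2031]
tool_rot: [[0.072, 0.997, 0.01], [0.997, -0.072, 0.002], [0.003, 0.01, -1.0]]
ft_force: [0.7, -0.3, 0.4]
grip_width: 0.0467
```

```bash
python3 - <<'E'
from look import *
plan(.538,-.194,.2,0)
look('w13',['weight_large','dividers'])
E
python3 -c "
from wt import *
weight('w13','weight_large',np.array([.5755,.244]),29)"
```

```text
t 23.8 p [0.578  0.2451 0.2031] jawang -4.12 q [12.2 30.6 64.2  0.  84.6 16.3] w 0.0467 F [ 0.7 -0.3  0.4] z [ 0.0101  0.0022 -0.9999]
 da -175.9 q6~160  turn units [-0.026 -0.102 20.465]  then shift units [10.977  0.999  0.078]
 da 4.1 q6~-20  turn units [ 0.066 -0.017 -0.479]  then shift units [-10.977  -0.999   0.078]
 da 184.1 q6~-200  turn units [-0.026 -0.102 20.465]  then shift units [10.977  0.999  0.078]
weight_large 0.81 [241. 148. 313. 211.] z5/50/95 [0.0208 0.0231 0.0527]
   med [0.5764 0.2489 0.0231] rect c [575.9 245.3] size [57.5 56.5] ang 20.5
dividers 0.63 [176. 161. 205. 276.] z5/50/95 [0.0101 0.0147 0.0162]
   med [0.4944 0.2185 0.0147] rect c [491.1 211.7] size [113.1  26.5] ang 82.0
knob n 367 mean [0.576  0.2455 0.0524] cv [((575.9309692382812, 244.86212158203125), 8.819226264953613)]
knob px 276.76566757493185 188.43051771117166 onplane .052 [[0.57602745 0.24542086 0.052     ]]
disc circle ((575.8696899414062, 244.96261596679688), 28.88691520690918)
(575.7916259765625, 244.6867218017578) (56.882389068603516, 56.49448013305664)
```

View pics/w13.png

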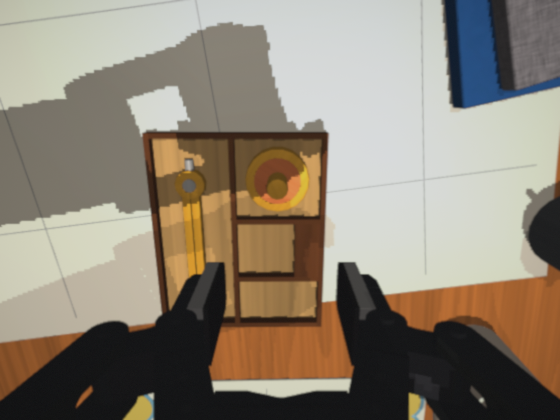

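jog_arm(
  plan=[
    [[-0.4,0,0,0.03,0,-0.48],[-0.9,-0.1,0,0,0,0],[-0.9,-0.1,0,0,0,0],[-0.9,-0.1,0,0,0,0],[-0.9,-0.1,0,0,0,0],[-0.9,-0.1,0,0,0,0],[-0.9,-0.1,0,0,0,0],[-0.9,-0.1,0,0,0,0],[-0.9,-0.1,0,0,0,0],[-0.9,-0.1,0,0,0,0]],
  ],
)

```text
time_s: 25.0
position: [0.5383, -0.0966, 0.1961]
tool_rot: [[-0.0, 1.0, -0.007], [1.0, 0.0, 0.001], [0.001, -0.007, -1.0]]
ft_force: [0.3, -0.5, 0.8]
grip_width: 0.047
```

jog_arm(
  plan=[
    [[-0.9,-0.1,0,0,0,0],[-0.8,0,0,0,0,0],[-0.5,0,0,0,0,0],[-0.2,0,0,0,0,0],[0,0,0,0,0,0],[0,0,0,0,0,0],[0,0,0,0,0,0]],
  ],
)

```text
time_s: 25.7
position: [0.5351, -0.1901, 0.1973]
tool_rot: [[-0.001, 1.0, -0.005], [1.0, 0.001, 0.001], [0.001, -0.005, -1.0]]
ft_force: [0.1, -0.6, 0.1]
grip_width: 0.0468
```

```bash
python3 - <<'E'
from look import *
look('w14',['weight_small','eraser'])
E
python3 -c "
from wt import *
weight('w14','weight_small',np.array([.539,-.194]),19)
plan(.539,-.194,.028,0)"
```

```text
weight_small 0.56 [268. 160. 308. 207.] z5/50/95 [0.0126 0.0213 0.0513]
   med [ 0.54   -0.1892  0.0213] rect c [ 538.6 -195.5] size [41.4 37. ] ang 44.2
eraser 0.58 [128. 230. 201. 289.] z5/50/95 [0.0037 0.0246 0.026 ]
   med [ 0.4267 -0.2658  0.0246] rect c [ 418.9 -277.1] size [78.4 34.6] ang 31.9
knob n 365 mean [ 0.5402 -0.1936  0.0505] cv [((540.2886962890625, -194.07211303710938), 8.828001976013184)]
knob px 288.2328767123288 193.72054794520548 onplane .052 [[ 0.54020313 -0.19318823  0.052     ]]
disc circle ((540.3387451171875, -194.08216857910156), 18.960229873657227)
(540.005615234375, -194.3328857421875) (36.70133972167969, 36.762115478515625)
t 25.9 p [ 0.5352 -0.1907  0.1975] jawang 0.05 q [-31.5  25.2  74.6  -0.1  80.5 -31.5] w 0.0469 F [-0.4 -0.1  0.1] z [-4.4e-03  2.0e-04 -1.0e+00]
 da -180.0 q6~160  turn units [ 2.0000e-03 -4.6000e-02 -2.0938e+01]  then shift units [ 0.082 -0.095  4.238]
 da -0.0 q6~-20  turn units [-0.029 -0.001  0.005]  then shift units [-0.082  0.095  4.238]
 da 180.0 q6~-200  turn units [ 2.0000e-03 -4.6000e-02 -2.0938e+01]  then shift units [ 0.082 -0.095  4.238]
```

View pics/w14.png

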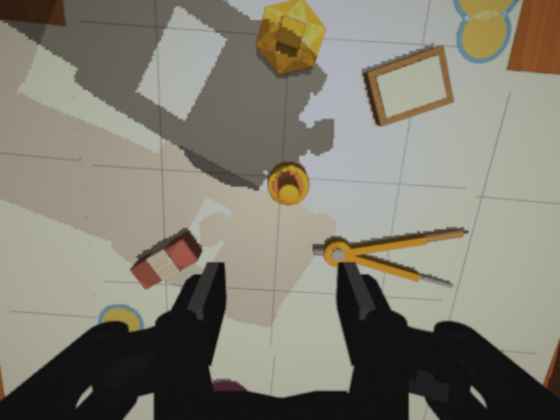

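View pics/w14_c.png

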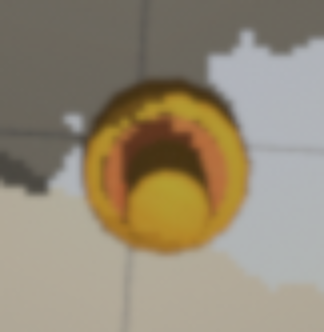

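jog_arm(
  plan=[
    [[-0.08,0.12,0.5,-0.03,0,0],[0,0,0.8,0,0,0],[0,0,0.8,0,0,0],[0,0,0.8,0,0,0],[0,0,0.6,0,0,0],[0,0,0.4,0,0,0],[0,0,0.2,0,0,0],[0,0,0.1,0,0,0],[0,0,0.04,0,0,0],[0,0,0,0,0,0]],
  ],
)

```text
time_s: 26.9
position: [0.5402, -0.1946, 0.0284]
tool_rot: [[-0.0, 1.0, 0.001], [1.0, 0.0, -0.0], [-0.0, 0.001, -1.0]]
ft_force: [0.8, -0.5, 0.2]
grip_width: 0.0469
```

Run:
```python
from look import *
plan(.5402,-.194,.028,0)
```

```text
t 26.9 p [ 0.5402 -0.1946  0.0284] jawang 0.0 q [-31.6  36.7  85.7   0.   57.5 -31.6] w 0.0469 F [ 0.8 -0.5  0.2] z [ 1.e-03 -5.e-04 -1.e+00]
 da -180.0 q6~160  turn units [-5.0000e-03  1.1000e-02 -2.0943e+01]  then shift units [-0.016 -0.001  0.011]
 da -0.0 q6~-20  turn units [0.007 0.003 0.001]  then shift units [0.016 0.001 0.011]
 da 180.0 q6~-200  turn units [-5.0000e-03  1.1000e-02 -2.0943e+01]  then shift units [-0.016 -0.001  0.011]
```

jog_arm(
  plan=[
    [[0.02,0,0,0,0,0],[0,0,0,0,0,0],[0,0,0,0,0,0],[0,0,0,0,0,0],[0,0,0,0,0,0],[0,0,0,0,0,0]],
  ],
  grip=-1,
  squeeze=50,
)

```text
time_s: 27.5
position: [0.5402, -0.1938, 0.0284]
tool_rot: [[0.0, 1.0, 0.001], [1.0, -0.0, -0.0], [-0.0, 0.001, -1.0]]
ft_force: [-0.6, 0.8, 5.6]
grip_width: 0.0165
```

jog_arm(
  plan=[
    [[0,0,-0.2,0,0,0],[0,0,-0.6,0,0,0],[0,0,-0.8,0,0,0],[0,0,-0.8,0,0,0],[0,0,-0.8,0,0,0],[0,0,-0.2,0,0,0],[0,0,0,0,0,0],[0,0,0,0,0,0]],
  ],
)

```text
time_s: 28.3
position: [0.5391, -0.1933, 0.1621]
tool_rot: [[0.0, 1.0, -0.003], [1.0, -0.0, 0.002], [0.002, -0.003, -1.0]]
ft_force: [-0.5, -0.9, -3.2]
grip_width: 0.0164
```

Run:
```python
from look import *
plan(.5584,.1739,.1,-4.15)
look('w15',[])
```

```text
t 28.3 p [ 0.5391 -0.1933  0.1621] jawang -0.0 q [-31.6  27.4  77.    0.   75.7 -31.6] w 0.0164 F [-0.5 -0.9 -3.2] z [-0.0027  0.0017 -1.    ]
 da -184.1 q6~201  turn units [ 1.7000e-02 -2.8000e-02 -2.0461e+01]  then shift units [-9.192  0.183  1.553]
 da -4.1 q6~21  turn units [-0.018 -0.011  0.483]  then shift units [ 9.192 -0.183  1.553]
 da 175.9 q6~-159  turn units [ 1.7000e-02 -2.8000e-02 -2.0461e+01]  then shift units [-9.192  0.183  1.553]
```

View pics/w15.png

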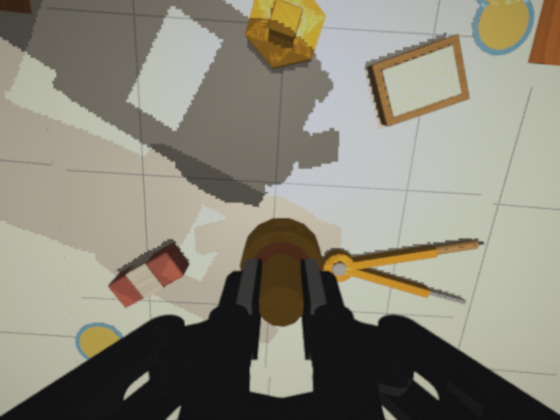

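jog_arm(
  plan=[
    [[0.3,0,0,0,0,0.2],[0.6,0,0,0,0,0.28],[0.9,0,0,0,0,0],[0.9,0,0,0,0,0],[0.9,0,0,0,0,0],[0.9,0,0,0,0,0],[0.9,0,0,0,0,0],[0.9,0,0,0,0,0],[0.9,0,0,0,0,0],[0.9,-0.1,0,0,0,0]],
  ],
)

```text
time_s: 29.35
position: [0.5568, 0.1312, 0.1621]
tool_rot: [[0.072, 0.997, -0.003], [0.997, -0.072, 0.0], [-0.0, -0.003, -1.0]]
ft_force: [0.2, 0.4, -2.6]
grip_width: 0.0162
```

jog_arm(
  plan=[
    [[0.6,0,0.1,0,0,0],[0.4,-0.1,0.3,0,0,0],[0.1,0,0.5,0,0,0],[0,0,0.3,0,0,0],[0,0,0.2,0,0,0],[0,0,0,0,0,0],[0,0,0,0,0,0]],
  ],
)

```text
time_s: 30.05
position: [0.5568, 0.1734, 0.1081]
tool_rot: [[0.073, 0.997, 0.0], [0.997, -0.073, 0.0], [0.0, 0.0, -1.0]]
ft_force: [0.5, 0.8, -2.6]
grip_width: 0.0166
```

Run:
```python
from look import *
from tray import *
T=(.534,.1897,np.radians(-4.15))
plan(.5586,.1739,.045,-4.15)
im,d,C=look('w16',[])
cv2.imwrite('pics/w16.png',outline(im,T,C)[:,:,::-1])
```

```text
t 30.05 p [0.5568 0.1734 0.1081] jawang -4.18 q [ 5.7 31.5 79.6  0.  68.9  9.8] w 0.0166 F [ 0.5  0.8 -2.6] z [ 4.e-04  1.e-04 -1.e+00]
 da -180.0 q6~201  turn units [-1.0000e-03 -4.0000e-03  2.0941e+01]  then shift units [-0.015 -0.045  1.578]
 da 0.0 q6~21  turn units [ 0.003 -0.001 -0.003]  then shift units [0.015 0.045 1.578]
 da 180.0 q6~-159  turn units [-1.0000e-03 -4.0000e-03  2.0941e+01]  then shift units [-0.015 -0.045  1.578]
```

View pics/w16.png

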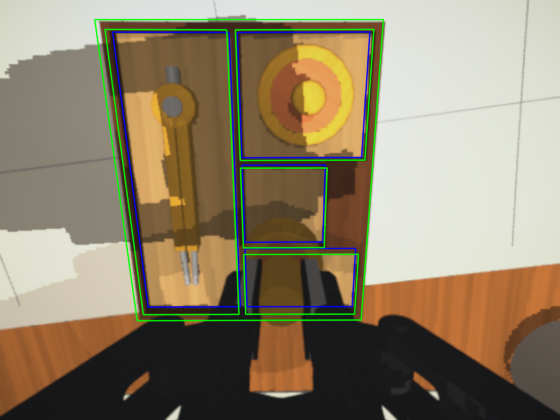

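jog_arm(
  plan=[
    [[0.01,0.04,0.3,0,0,0],[0,0,0.6,0,0,0],[0,0,0.5,0,0,0],[0,0,0.3,0,0,0],[0,0,0.15,0,0,0],[0,0,0.05,0,0,0],[0,0,0,0,0,0],[0,0,0,0,0,0]],
  ],
)

```text
time_s: 30.9
position: [0.5585, 0.1743, 0.0326]
tool_rot: [[0.072, 0.997, 0.002], [0.997, -0.072, 0.0], [0.0, 0.001, -1.0]]
ft_force: [0.3, -1.1, -2.8]
grip_width: 0.0165
```

jog_arm(
  plan=[
    [[0,0,0.03,0,0,0],[0,0,0,0,0,0]],
  ],
)

```text
time_s: 31.1
position: [0.5582, 0.1743, 0.031]
tool_rot: [[0.072, 0.997, 0.001], [0.997, -0.072, 0.0], [0.0, 0.001, -1.0]]
ft_force: [-0.2, 0.6, -2.1]
grip_width: 0.0161
```

jog_arm(
  plan=[
    [[0,0,0.02,0,0,0],[0,0,0,0,0,0]],
  ],
)

```text
time_s: 31.3
position: [0.5583, 0.1743, 0.0304]
tool_rot: [[0.072, 0.997, 0.001], [0.997, -0.072, 0.0], [0.0, 0.001, -1.0]]
ft_force: [-1.2, -0.0, 2.7]
grip_width: 0.0163
```

jog_arm(
  plan=[
    [[0,0,0.02,0,0,0],[0,0,0,0,0,0]],
  ],
)

```text
time_s: 31.5
position: [0.5584, 0.1744, 0.0303]
tool_rot: [[0.072, 0.997, 0.002], [0.997, -0.072, 0.0], [0.0, 0.001, -1.0]]
ft_force: [-2.5, -0.5, 10.3]
grip_width: 0.0164
```

jog_arm(
  plan=[
    [[0,0,0,0,0,0],[0,0,0,0,0,0],[0,0,0,0,0,0],[0,0,-0.1,0,0,0],[0,0,-0.5,0,0,0],[0,0,-0.9,0,0,0],[0,0,-0.9,0,0,0],[0,0,-0.9,0,0,0],[0,0,-0.9,0,0,0],[0,0,0,0,0,0]],
  ],
  grip=0,
)

```text
time_s: 32.5
position: [0.5598, 0.1745, 0.2024]
tool_rot: [[0.072, 0.997, 0.01], [0.997, -0.072, 0.001], [0.002, 0.01, -1.0]]
ft_force: [-0.5, -0.7, 0.3]
grip_width: 0.0429
```

```bash
python3 - <<'E'
from look import *
plan(.421,-.272,.2,-59)
look('w17',['weight_small','dividers'])
E
python3 -c "
from wt import *
weight('w17','weight_small',np.array([.5584,.174]),29)
plan(.421,-.272,.2,-59)"
```

```text
t 32.5 p [0.5598 0.1745 0.2024] jawang -4.12 q [ 5.8 26.4 71.6  0.  81.4  9.9] w 0.0429 F [-0.5 -0.7  0.3] z [ 0.0097  0.0012 -1.    ]
 da -234.9 q6~206  turn units [  0.05    0.063 -14.558]  then shift units [ 8.724 -7.781  0.06 ]
 da -54.9 q6~26  turn units [ 0.053 -0.042  6.386]  then shift units [-8.724  7.781  0.06 ]
 da 125.1 q6~-154  turn units [  0.05    0.063 -14.558]  then shift units [ 8.724 -7.781  0.06 ]
dividers 0.73 [180.  77. 216. 242.] z5/50/95 [0.0076 0.0145 0.0162]
   med [0.4931 0.2092 0.0145] rect c [487.7 194.6] size [150.5  29.9] ang 82.7Traceback (most recent call last):
  File "<string>", line 3, in <module>
    weight('w17','weight_small',np.array([.5584,.174]),29)
    ~~~~~~^^^^^^^^^^^^^^^^^^^^^^^^^^^^^^^^^^^^^^^^^^^^^^^^
  File "wt.py", line 8, in weight
    k=p[:,2]>.047
      ^
UnboundLocalError: cannot access local variable 'p' where it is not associated with a value
```

View pics/w17.png

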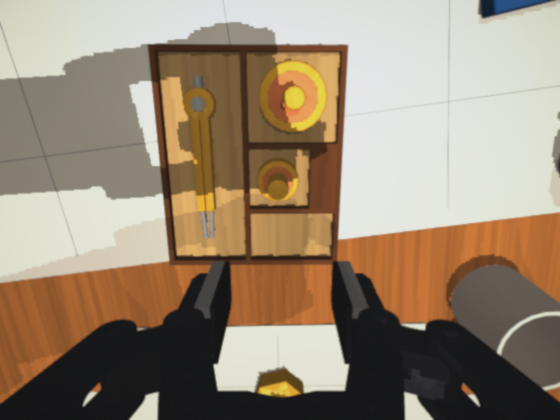

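jog_arm(
  plan=[
    [[0,0,0,0.05,-0.04,0.9],[0,0,0,0,0,0.9],[0,0,0,0,0,0.9],[0,0,0,0,0,0.9],[0,0,0,0,0,0.9],[0,0,0,0,0,0.9],[0,0,0,0,0,0.9],[0,0,0,0,0,0.09],[0,0,0,0,0,0]],
  ],
)

```text
time_s: 33.6
position: [0.5578, 0.1742, 0.1961]
tool_rot: [[0.856, 0.517, -0.01], [0.517, -0.856, -0.005], [-0.011, -0.001, -1.0]]
ft_force: [-0.0, -0.0, 0.3]
grip_width: 0.0426
```

jog_arm(
  plan=[
    [[-0.4,0.4,0,0,0,0],[-0.8,0.7,0,0,0,0],[-0.8,0.7,0,0,0,0],[-0.8,0.7,0,0,0,0],[-0.8,0.7,0,0,0,0],[-0.8,0.7,0,0,0,0],[-0.8,0.7,0,0,0,0],[-0.8,0.7,0,0,0,0],[-0.8,0.7,0,0,0,0],[-0.8,0.7,0,0,0,0]],
  ],
)

```text
time_s: 34.6
position: [0.4344, -0.2134, 0.1997]
tool_rot: [[0.856, 0.517, -0.008], [0.517, -0.856, -0.004], [-0.01, -0.001, -1.0]]
ft_force: [0.5, -0.4, 0.6]
grip_width: 0.0426
```

jog_arm(
  plan=[
    [[-0.7,0.7,0,0,0,0],[-0.4,0.4,0,0,0,0],[0,0,0,0,0,0],[0,0,0,0,0,0],[0,0,0,0,0,0]],
  ],
)

```text
time_s: 35.1
position: [0.4203, -0.2712, 0.2002]
tool_rot: [[0.856, 0.516, -0.009], [0.516, -0.856, -0.004], [-0.009, -0.001, -1.0]]
ft_force: [-1.1, 0.5, 0.9]
grip_width: 0.0425
```

Run:
```python
from look import *
im,d,C=look('w18',['eraser'])
plan(.421,-.272,.2,-59)
for r in spotter.trace('wrist','eraser'):
    m=np.array(r['pixels']); p,px=cloud(d,C,m); k=(p[:,2]>.021)&(p[:,2]<.03)
    print(r['score'],p[k].mean(0),cv2.minAreaRect((p[k][:,:2]*1000).astype(np.float32)))
x,y,X,Y=[int(v) for v in spotter.trace('wrist','eraser')[0]['rect']]
cv2.imwrite('pics/w18_c.png',cv2.resize(im[y-20:Y+20,x-20:X+20],None,fx=4,fy=4)[:,:,::-1])
```

```text
eraser 0.62 [267. 134. 297. 212.] z5/50/95 [0.023  0.0249 0.0261]
   med [ 0.4259 -0.2688  0.0249] rect c [ 423.6 -270.2] size [62.5 26.3] ang 30.6
t 35.2 p [ 0.4205 -0.2712  0.2004] jawang -58.92 q [-46.1  18.5  84.9  -0.5  76.7  12.9] w 0.0428 F [ 0.1 -0.7 -0.7] z [-0.0082 -0.0046 -1.    ]
 da -180.1 q6~206  turn units [-9.9000e-02 -4.0000e-03 -2.0935e+01]  then shift units [-0.002 -0.024  0.009]
 da -0.1 q6~26  turn units [-0.002  0.063  0.009]  then shift units [0.002 0.024 0.009]
 da 179.9 q6~-154  turn units [-9.9000e-02 -4.0000e-03 -2.0935e+01]  then shift units [-0.002 -0.024  0.009]
0.62 [ 0.42484471 -0.26942667  0.02486068] ((423.53985595703125, -270.2108154296875), (62.37928009033203, 26.345136642456055), 30.581453323364258)
```

View pics/w18.png

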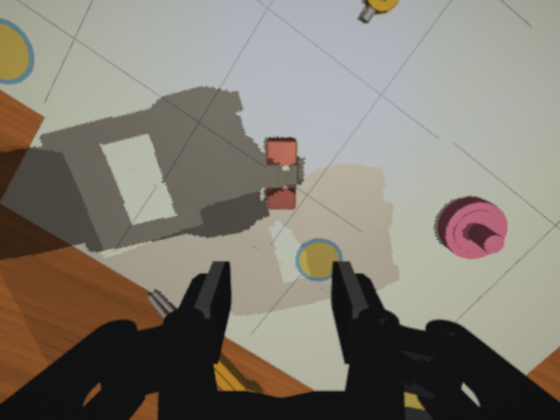

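View pics/w18_c.png

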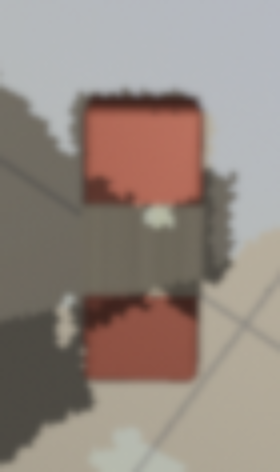

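jog_arm(
  plan=[
    [[0.08,0.02,0.5,0,0.06,0.06],[0,0,0.9,0,0,0],[0,0,0.9,0,0,0],[0,0,0.9,0,0,0],[0,0,0.6,0,0,0],[0,0,0.4,0,0,0],[0,0,0.2,0,0,0],[0,0,0.1,0,0,0],[0,0,0,0,0,0],[0,0,0,0,0,0]],
  ],
)

```text
time_s: 36.3
position: [0.4234, -0.2717, 0.021]
tool_rot: [[0.862, 0.507, 0.0], [0.507, -0.862, -0.001], [-0.0, 0.001, -1.0]]
ft_force: [-0.0, 0.5, -0.0]
grip_width: 0.0429
```

Run:
```python
from look import *
plan(.4235,-.2702,.014,-59.4)
look('w19',[])
```

```text
t 36.3 p [ 0.4234 -0.2717  0.021 ] jawang -59.55 q [-46.2  32.4  97.9  -0.   49.7  13.4] w 0.0429 F [-0.   0.5 -0. ] z [ 5.0e-04 -1.2e-03 -1.0e+00]
 da -179.9 q6~207  turn units [ 2.0000e-03 -1.3000e-02  2.0927e+01]  then shift units [-0.021  0.031  0.176]
 da 0.1 q6~27  turn units [ 0.008  0.001 -0.017]  then shift units [ 0.021 -0.031  0.176]
 da 180.1 q6~-153  turn units [ 2.0000e-03 -1.3000e-02  2.0927e+01]  then shift units [-0.021  0.031  0.176]
```

View pics/w19.png

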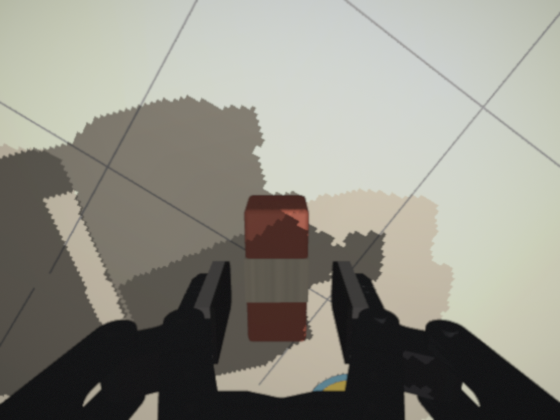

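jog_arm(
  plan=[
    [[0.02,-0.03,0.1,0,0,0],[0,0,0.07,0,0,0],[0,0,0,0,0,0],[0,0,0,0,0,0]],
  ],
)

```text
time_s: 36.75
position: [0.4231, -0.27, 0.0135]
tool_rot: [[0.862, 0.507, -0.001], [0.507, -0.862, -0.0], [-0.001, -0.0, -1.0]]
ft_force: [0.3, -0.5, 0.3]
grip_width: 0.0424
```

jog_arm(
  plan=[
    [[0,0,0,0,0,0],[0,0,0,0,0,0],[0,0,0,0,0,0],[0,0,0,0,0,0],[0,0,0,0,0,0]],
  ],
  grip=-1,
  squeeze=30,
)

```text
time_s: 37.25
position: [0.4233, -0.2702, 0.0137]
tool_rot: [[0.862, 0.507, -0.0], [0.507, -0.862, -0.001], [-0.0, 0.0, -1.0]]
ft_force: [-0.1, -0.6, 4.1]
grip_width: 0.0252
```

jog_arm(
  plan=[
    [[0,0,-0.2,0,0,0],[0,0,-0.6,0,0,0],[0,0,-0.8,0,0,0],[0,0,-0.8,0,0,0],[0,0,-0.6,0,0,0],[0,0,-0.3,0,0,0],[0,0,0,0,0,0],[0,0,0,0,0,0]],
  ],
)

```text
time_s: 38.05
position: [0.4229, -0.2697, 0.1451]
tool_rot: [[0.862, 0.507, -0.001], [0.507, -0.862, 0.0], [-0.001, -0.001, -1.0]]
ft_force: [-0.4, -0.4, -0.7]
grip_width: 0.0254
```

Run:
```python
from look import *
plan(.5663,.1162,.15,-94.15)
look('w20',['eraser'])
```

```text
t 38.05 p [ 0.4229 -0.2697  0.1451] jawang -59.56 q [-46.1  21.9  89.9  -0.   68.3  13.5] w 0.0254 F [-0.4 -0.4 -0.7] z [-1.e-03  4.e-04 -1.e+00]
 da -214.6 q6~286  turn units [-8.0000e-03 -6.0000e-03 -1.6919e+01]  then shift units [-2.877  9.882 -0.122]
 da -34.6 q6~106  turn units [-4.000e-03  6.000e-03  4.025e+00]  then shift units [ 2.877 -9.882 -0.122]
 da 145.4 q6~-74  turn units [-8.0000e-03 -6.0000e-03 -1.6919e+01]  then shift units [-2.877  9.882 -0.122]
eraser 0.6 [246. 196. 313. 355.] z5/50/95 [0.1457 0.1562 0.1572]
   med [ 0.4298 -0.2667  0.1562] rect c [ 376.5 -312. ] size [192.2  36.1] ang 41.5
```

View pics/w20.png

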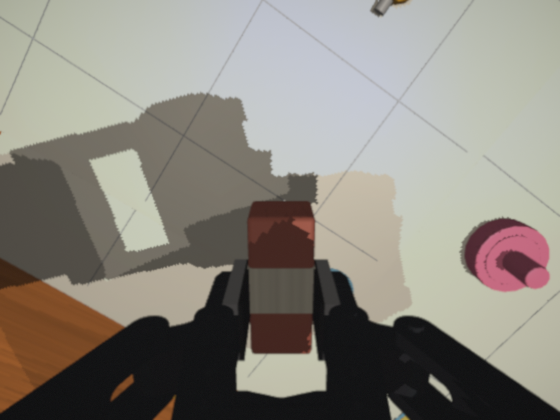

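jog_arm(
  plan=[
    [[0,0,0,0,0,0.8],[0,0,0,0,0,0.9],[0,0,0,0,0,0.9],[0,0,0,0,0,0.9],[0,0,0,0,0,0.52],[0.1,-0.4,0,0,0,0],[0.2,-0.8,0,0,0,0],[0.3,-0.9,0,0,0,0],[0.3,-0.9,0,0,0,0],[0.3,-0.9,0,0,0,0]],
  ],
)

```text
time_s: 39.15
position: [0.4823, -0.1163, 0.1446]
tool_rot: [[0.997, -0.072, -0.002], [-0.072, -0.997, 0.001], [-0.002, -0.001, -1.0]]
ft_force: [0.7, -0.3, -0.9]
grip_width: 0.0252
```

jog_arm(
  plan=[
    [[0.3,-0.9,0,0,0,0],[0.3,-0.9,0,0,0,0],[0.3,-0.9,0,0,0,0],[0.3,-0.9,0,0,0,0],[0.2,-0.9,0,0,0,0],[0.2,-0.8,0,0,0,0],[0.1,-0.5,0,0,0,0],[0,-0.1,0,0,0,0],[0,0,0,0,0,0],[0,0,0,0,0,0]],
  ],
)

```text
time_s: 40.15
position: [0.5667, 0.1118, 0.145]
tool_rot: [[0.997, -0.072, -0.002], [-0.072, -0.997, -0.0], [-0.001, 0.001, -1.0]]
ft_force: [0.4, -0.5, -0.3]
grip_width: 0.0254
```

Run:
```python
from look import *
from tray import *
T=(.534,.1897,np.radians(-4.15))
plan(.5663,.1162,.05,-94.15)
im,d,C=look('w21',[])
cv2.imwrite('pics/w21.png',outline(im,T,C)[:,:,::-1])
# eraser in-hand offset along tool x from w20: near end rows
f=np.load('w20.npz'); C=(f['K'],f['k'],f['r'],f['t']); z=.1451+.0123
p=onplane([[281,217],[281,353],[249,240],[313,240]],z,C)[:,:2]-np.array([.4229,-.2697])
a=np.radians(-59.56); uy=np.array([np.cos(a),np.sin(a)]); ux=np.array([-np.sin(a),np.cos(a)])
print(p@ux*1000,p@uy*1000)
```

```text
t 40.15 p [0.5667 0.1118 0.145 ] jawang -94.15 q [-0.6 28.8 77.7 -0.  73.6 93.6] w 0.0254 F [ 0.4 -0.5 -0.3] z [-1.5e-03 -4.0e-04 -1.0e+00]
 da -180.0 q6~286  turn units [-1.5000e-02  6.0000e-03 -2.0944e+01]  then shift units [0.018 0.109 2.374]
 da -0.0 q6~106  turn units [0.004 0.01  0.   ]  then shift units [-0.018 -0.109  2.374]
 da 180.0 q6~-74  turn units [-1.5000e-02  6.0000e-03 -2.0944e+01]  then shift units [0.018 0.109 2.374]
[ 32.01233498 -28.08084096  22.85244858  22.81902523] [  0.90469738   0.81280596 -11.17994848  12.9596421 ]
```

View pics/w21.png

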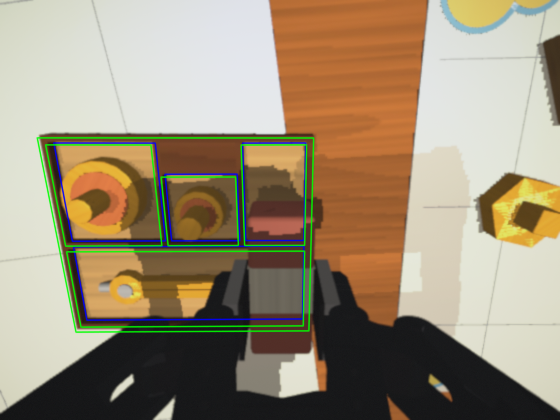

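jog_arm(
  plan=[
    [[-0.05,-0.11,0.3,0,0,0],[0,0,0.7,0,0,0],[0,0,0.7,0,0,0],[0,0,0.6,0,0,0],[0,0,0.3,0,0,0],[0,0,0.15,0,0,0],[0,0,0,0,0,0],[0,0,0,0,0,0]],
  ],
)

```text
time_s: 41.0
position: [0.5658, 0.1171, 0.0362]
tool_rot: [[0.997, -0.072, 0.001], [-0.072, -0.997, -0.0], [0.001, 0.0, -1.0]]
ft_force: [0.1, -0.2, -1.1]
grip_width: 0.0252
```

Run:
```python
from look import *
from tray import *
T=(.534,.1897,np.radians(-4.15))
plan(.565,.1162,.0157,-94.15)
im,d,C=look('w22',[])
cv2.imwrite('pics/w22.png',im[:,:,::-1])
```

```text
t 41.0 p [0.5658 0.1171 0.0362] jawang -94.11 q [-0.  36.3 84.7 -0.  58.9 94.1] w 0.0252 F [ 0.1 -0.2 -1.1] z [ 1.1e-03 -1.0e-04 -1.0e+00]
 da -180.0 q6~286  turn units [ 1.200e-02  1.000e-03 -2.094e+01]  then shift units [ 0.017 -0.025  0.514]
 da -0.0 q6~106  turn units [ 0.    -0.008  0.004]  then shift units [-0.017  0.025  0.514]
 da 180.0 q6~-74  turn units [ 1.200e-02  1.000e-03 -2.094e+01]  then shift units [ 0.017 -0.025  0.514]
```

View pics/w22.png

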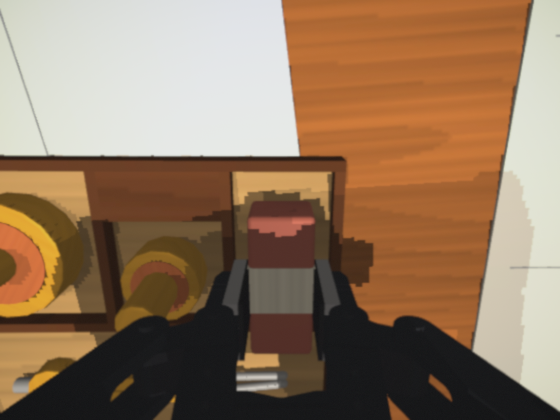

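jog_arm(
  plan=[
    [[-0.02,0.01,0.2,0,0,0],[0,0,0.15,0,0,0],[0,0,0.07,0,0,0],[0,0,0.03,0,0,0],[0,0,0,0,0,0],[0,0,0,0,0,0]],
  ],
)

```text
time_s: 41.65
position: [0.5645, 0.1169, 0.0175]
tool_rot: [[0.997, -0.072, -0.0], [-0.072, -0.997, -0.0], [-0.0, 0.0, -1.0]]
ft_force: [-0.1, 0.0, 0.5]
grip_width: 0.0252
```

jog_arm(
  plan=[
    [[0,0,0.03,0,0,0],[0,0,0,0,0,0]],
  ],
)

```text
time_s: 41.85
position: [0.5644, 0.1169, 0.0162]
tool_rot: [[0.997, -0.072, -0.0], [-0.072, -0.997, -0.0], [-0.0, 0.0, -1.0]]
ft_force: [-0.1, 1.5, -1.0]
grip_width: 0.0253
```

jog_arm(
  plan=[
    [[0,0,0.02,0,0,0],[0,0,0,0,0,0]],
  ],
)

```text
time_s: 42.05
position: [0.5645, 0.1169, 0.0157]
tool_rot: [[0.997, -0.072, -0.0], [-0.072, -0.997, -0.0], [-0.0, 0.0, -1.0]]
ft_force: [-1.0, -0.8, 3.8]
grip_width: 0.0247
```

jog_arm(
  plan=[
    [[0,0,0,0,0,0],[0,0,0,0,0,0],[0,0,0,0,0,0],[0,0,-0.1,0,0,0],[0,0,-0.5,0,0,0],[0,0,-0.9,0,0,0],[0,0,-0.9,0,0,0],[0,0,-0.9,0,0,0],[0,0,-0.9,0,0,0],[-0.9,0,-0.5,0,0,0]],
  ],
  grip=-0.1,
)

```text
time_s: 43.05
position: [0.5312, 0.1189, 0.2062]
tool_rot: [[0.997, -0.073, 0.006], [-0.073, -0.997, -0.0], [0.006, -0.0, -1.0]]
ft_force: [0.4, 0.8, 0.2]
grip_width: 0.0385
```

jog_arm(
  plan=[
    [[-0.8,0,-0.5,0,0,0],[-0.6,0,0,0,0,0],[0,0,0,0,0,0],[0,0,0,0,0,0],[0,0,0,0,0,0]],
  ],
)

```text
time_s: 43.55
position: [0.4735, 0.1233, 0.2232]
tool_rot: [[0.997, -0.072, -0.0], [-0.072, -0.997, -0.0], [-0.0, 0.0, -1.0]]
ft_force: [-0.2, -0.4, 0.2]
grip_width: 0.0388
```

Run:
```python
from look import *
from tray import *
T=(.534,.1897,np.radians(-4.15))
for n,b in dict(div=(-.0425,0,0),L=(.0375,.057,0),S=(.0255,-.014,0),E=(.0375,-.071,0)).items(): print(n,np.round(tray2w([b],T)*1000,1))
plan(.5,.1,.2)
im,d,C=look('w23',['weight_large','weight_small','eraser','dividers'])
cv2.imwrite('pics/w23.png',im[:,:,::-1])
im,d,C=look('t23',['weight_large','weight_small','eraser','dividers','compass','hex_plug','lead_box','mug'],'top')
p,px=cloud(np.load('w23.npz')['d'],tuple(np.load('w23.npz')[k] for k in'Krt'[:0]) or (lambda f:(f['K'],f['k'],f['r'],f['t']))(np.load('w23.npz')))
for n,b,r,z0,z1 in(('L',(.0375,.057,0),.038,.045,.06),('S',(.0255,-.014,0),.027,.045,.06),('E',(.0375,-.071,0),.04,.0245,.032)):
    c=tray2w([b],T)[0]; k=(np.linalg.norm(p[:,:2]-c[:2],axis=1)<r)&(p[:,2]>z0)&(p[:,2]<z1)
    print(n,k.sum(),p[k].mean(0) if k.any() else '',cv2.minAreaRect((p[k][:,:2]*1000).astype(np.float32)) if k.any() else '')
```

```text
div [[491.6 192.8   0. ]]
L [[575.5 243.8   0. ]]
S [[558.4 173.9   0. ]]
E [[566.3 116.2   0. ]]
t 43.55 p [0.4735 0.1233 0.2232] jawang -94.12 q [ 0.7 16.1 84.4 -0.  79.5 94.8] w 0.0388 F [-0.2 -0.4  0.2] z [-5.e-04 -2.e-04 -1.e+00]
 da 0.0 q6~105  turn units [0. 0. 0.]  then shift units [0.703 0.533 0.58 ]
weight_large 0.92 [ 97.  32. 172. 101.] z5/50/95 [0.0161 0.023  0.0525]
   med [0.5758 0.2389 0.023 ] rect c [576.6 243.9] size [56.4 57.4] ang 17.1
weight_small 0.87 [196.  65. 238. 108.] z5/50/95 [0.0211 0.0233 0.0533]
   med [0.5583 0.1704 0.0233] rect c [558.5 173.6] size [37.2 37. ] ang 89.2
eraser 0.84 [266.  32. 297. 111.] z5/50/95 [0.0254 0.0268 0.0281]
   med [0.566  0.1157 0.0268] rect c [565.1 115.3] size [27.6 61.5] ang 85.1
eraser 0.34 [524.   2. 545.   7.] z5/50/95 [0.0009 0.0088 0.0203]
   med [ 0.6046 -0.0991  0.0088] rect c [ 604.7 -105.6] size [16.4  4.3] ang 84.5
dividers 0.84 [126. 148. 282. 177.] z5/50/95 [0.0085 0.0145 0.0161]
   med [0.4929 0.2022 0.0145] rect c [495.4 193.2] size [ 26.7 146.6] ang 0.2
dividers 0.46 [459.  52. 528. 118.] z5/50/95 [0.0054 0
[... 1007 characters left out ...]
 155. 294. 179.] z5/50/95 [0.0126 0.0219 0.0264]
   med [ 0.6359 -0.109   0.0219] rect c [ 639.6 -108.9] size [62.3 46.7] ang 19.4
mug 0.82 [217.  98. 255. 138.] z5/50/95 [0.0027 0.0452 0.085 ]
   med [0.7805 0.0256 0.0452] rect c [774.5  30.2] size [138.6  75.8] ang 22.6
L 472 [0.57633978 0.24333034 0.05190137] ((576.440673828125, 244.27943420410156), (16.863080978393555, 17.3102970123291), 5.377764701843262)
S 433 [0.5585852  0.17310105 0.05224546] ((558.7185668945312, 173.35536193847656), (16.91288185119629, 17.661075592041016), 82.68209838867188)
E 2299 [0.56602839 0.1158901  0.02677356] ((565.4229125976562, 116.24995422363281), (26.061222076416016, 62.07110595703125), 86.48592376708984)
```

View pics/w23.png

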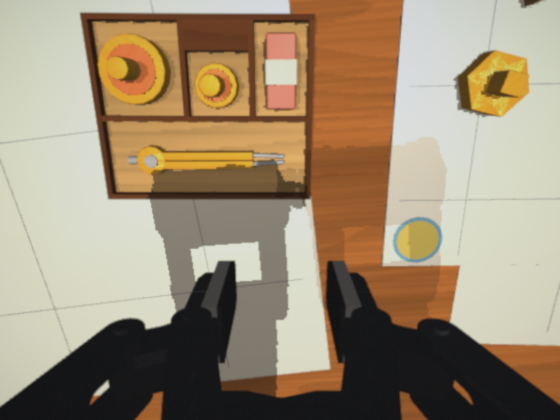

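View pics/t23.png

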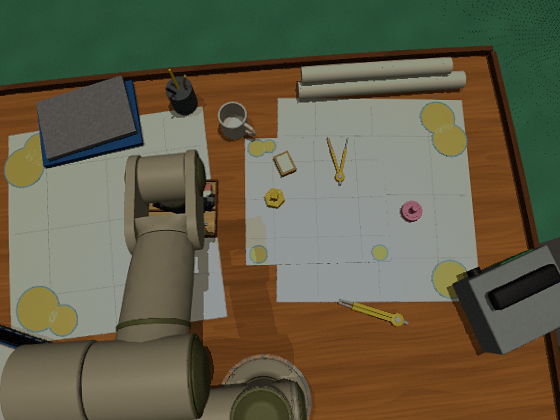

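```bash
python3 -c "
from rig import close_job
print(close_job())"
```

```text
the job is handed in; nothing more can be done
None
```

All four instruments are in their bays, placed in the order you gave: dividers, large weight, small weight, eraser. I handed the job in at about 44 s. I lowered each one slowly until the wrist force showed contact, let go and backed off upward.

**Final positions:** in the last wrist picture everything lies flat, and each piece I could measure sits within about 2 mm of its bay's centre. That picture gave rougher centres for the dividers (about 4 mm off); a cleaner one just after placing them put them within about 2 mm. The bay centres come from my own fit of the tray, good to about 1 mm.

**Left in place:** in the final top view the compass, six-sided plug, lead box and mug are where they started, as are the pink weight and the larger dividers. The arm hid most of the tray in that view, so the placement check rests on the wrist camera.

**Checks that disagreed:**
- **Side camera:** it placed everything about 8–12 mm lower in y than the top and wrist cameras, which agreed with each other. I left it out of the measurements.
- **Missed detection:** the network did not report the small weight in the picture right after it was placed. It found it in the final one.

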